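# Lay the solvent bottle down in its tip-down rest

### The arm

A 7-joint arm with a two-finger parallel gripper is mounted at the origin on a cart in front of the work surface, level with it; the furniture and walls round the work are solid. World frame = base frame: x ahead of the robot, y to its left, z up, the work surface at z = 0. Lengths are in m, angles in rad, forces in N, time in s.
With the tool pointing down it reaches from about 0.425 to 0.875 m from the base axis. Payload 4.7 kg.
Tool frame: the origin (TCP) lies on the centre line of the jaws, within the pads' length; the fingertips stand 14 mm ahead of it and the grasp point (between the pads) lies 5 mm behind it; z points along the fingers, y is the direction in which the jaws open and shut (so a half turn about z gives the same grasp; the last joint's range is limited). The gripper opens to 87 mm and grips with 3 to 60 N. Pads are 19 mm wide; open, the fingers measure 117 mm over their backs; the gripper's body (75 mm by 190 mm) begins 51 mm behind the grasp point.
Start: joints at [-1.155, 0.321, -0.07, 1.45, 0.023, 1.371, -0.057], TCP at [0.254, 0.598, 0.237] pointing down, gripper open.
Joint ranges: [-2.86, 2.86], [-0.3, 2.09], [-1.38, 1.24], [0.06, 2.45], [-1.56, 4.7], [0.09, 2.05], [-2.69, 2.69]. Speed limits (rad/s): [2.57, 2.57, 3.14, 3.14, 3.14, 3.14, 3.14].

### API

Orientations are given as a rotation vector (axis times angle).
In Python, from bench import ctrl gives the robot as it stands. The module is installed in compiled form; this text tells all that it offers.
- The arm moves only by the tool step_arm, never from a script. Its argument "plan" is a list of rows, each a list of 3 entries, a list of its own where there are three numbers: the turn, a rotation vector about the tool's x, y, z in rad, then the shift along the tool's x, y, z in m, then the closure in counts, from 0 (fully open) to 255 (shut). In form: [[[rx, ry, rz], [x, y, z], hand], ...]. A call has exactly 10 rows; each row is the pose to reach, as a shift and turn from the pose commanded when the call began, along the tool's axes at that moment; what a row does not reach only later rows make up. A row lasts 1/8 s, in which the tool goes at most 62.5 mm and 10.7 degrees, less where a joint would pass 70% of its speed; a pose out of reach is approached as far as the arm can. A call with a gripper value outside its range is refused whole. The fingers move at their own pace and stop on an object; "squeeze" is the grip in N (left out, the last holds). Time passes only in rows, so rows that repeat a pose let the fingers close, or fill a call up. It gives the time, the measured TCP pose, the force and the opening at its end, in the units of the state.
- ctrl.get_state(): the state, without advancing time (a new reading comes with each control period).
- ctrl.get_image(name): name is "scene" or "top" or "wrist"; returns the picture (420x560x3 uint8, red, green, blue); there is no depth.
- ctrl.calibration(name): a dict with "fov_y" (degrees; the focal length in pixels is half the picture's height over the tangent of half this angle, whatever the lens; pixels are square), "cx", "cy" (the principal point, pixels), "rvec" (rotation vector, rad) and "tvec" (3), from world to camera coordinates, as OpenCV has them. Camera axes: x right, y down, z forward; pixel columns grow to the right and rows downward; lengths in m; the calibration is good to about 2 mm. A picture is of the moment at which its call begins: read the wrist's pose just before it. calibration takes no time and is no camera call; for the wrist camera it gives the pose at the moment of the call.
- ctrl.close_job(): hands the job in, once; it reports no verdict.
Trained networks look in the newest picture that a camera, given by its name, has taken for a name from the list of things; names that differ only in an ending like _2 or _b are one class to them, and where a whole thing is asked for, a point or a joint stands for the part that bears it (a point fixed in the world has none). Each returns a list of dicts, best first, with "score" (0 to 1); they miss things now and then, are a little off and sometimes report something else, mostly with a low value. They report only what shows in the picture. A call takes as long as a camera call. They do not tell look-alikes from the thing itself.
- ctrl.cut_out(camera, label): "pixels" (420x560 bool, what is visible of it) and "rect" ([left, top, width, height] in pixels, round what is visible of it).
The state is a dict: "time": time; "joint_positions": joint angles; "qd": joint speeds; "joint_torque": joint torques, N m; "position": TCP position; "tool_rot": TCP orientation; "ft_force": force on the tool from outside, world axes, zero at the start; "torque": the same for the moment, N m; "grip_width": opening from 0.0 (shut) to 1.0 (fully open).
Only numpy, scipy, OpenCV 4.12 (cv2) and the standard library are available. Lean on these libraries where they do the work, as an engineer would, in place of code of your own. Each camera call takes 0.05 s, during which the arm holds its last target.

### The job

The tall solvent bottle standing in the notch of its tip-down rest has to be laid down before the overhead head travels across the bench. Working with the fingertips only, without picking anything up, first pull the blue trough fully upright behind the bottle, then push the bottle's upper part over so that it leans into the trough, and keep pushing it slowly and gently down until the trough is fully down on its stop. Leave the bottle lying in the trough, and leave the other things on the bench alone.

Things in the scene. Friction and masses are not known exactly. Their poses are not given: they have to be found in the camera images.
- bottle: white round solvent bottle with a wide blue cap, loose, upright at the start, about 0.13 to 0.25 kg: body 64 mm in diameter up to 120 mm, cap 56 mm in diameter up to 148 mm. Origin at the centre of its underside, z along its axis towards the cap. It starts standing in the notch of the rest or up to 7 mm short of it; unsupported it topples at about 0.4 rad of tilt
- bottle_top (a point): centre of the top of the blue cap, 148 mm along the bottle's z from its origin
- rest: the tip-down rest, fixed to the bench: grey base plate 136 x 84 mm, hinge and blue trough. Origin on the bench straight below the hinge axis, which lies 14 mm above the bench along the rest's y. Its x is level and points the way the bottle is laid over (away from the robot, give or take 25 degrees); z up
- notch (a point): on the bench, 36 mm to the rest's -x side of its origin: where the centre of the bottle's underside is when its foot stands fully in the notch. The notch is a shallow 120 degree V, open to the rest's -x, formed by two black blocks 10 mm high, the stop for the bottle's foot
- trough (a joint): angle (rad) of the blue V trough (66 mm wide, 100 mm long, fits the bottle's body) about the hinge: 0 = upright against a stop, 1 mm behind the seated bottle; 1.48 = down on its stop at the rest's +x side. Starts at 0.45 to 0.85. Stiff hinge (about 0.35 N m friction): carries the bottle, stays where left, yields to 3 to 5 N at the trough's end or high on the bottle, which turns with it about the hinge
- trough_edge (a point): middle of the trough's free end, on its back ridge: in the trough's own plane 102 mm from the hinge axis and 6 mm to the back; at the top when the trough stands, at the far end when it is down
- oiler: small cream bottle with a red pointed nozzle, 43 mm in diameter, 130 mm tall, bystander; origin at the centre of its underside
- reel: solder reel with green flanges, 72 mm in diameter, 66 mm tall, bystander; origin at the centre of its underside
- swabs: white tub of swabs, 58 mm in diameter, 76 mm tall, bystander; origin at the centre of its underside
- weight: tan knobbed weight, 40 mm in diameter, 58 mm tall, bystander; origin at the centre of its underside
- parts_bin: blue open parts bin, 104 x 69 x 47 mm, bystander; origin at the centre of its underside
- nippers: nippers with blue handles lying flat, 48 x 111 x 12 mm, bystander; origin at the centre of its underside
- board: green circuit board lying flat, 48 x 62 x 10 mm, bystander; origin at the centre of its underside
Things that resemble listed ones, but are neither listed nor needed, are in the scene too. There is more than one size of the bottle; the one meant has the size given above.

How it is judged:
On the way, in this order (a step that is already met when the one before it is completed fails the run):
1. the trough is upright (joint below 0.15) behind the bottle, which still stands (value of joint trough below 0.15 rad and angle between bottle's own z axis and vertical below 0.2 rad), for 0.1 s.
2. the bottle is tipped part way, leaning on the trough and turning it (angle between bottle's own z axis and vertical between 0.6 and 1.2 rad and value of joint trough above 0.4 rad and contact force between bottle and rest above 0.2 N), for 0.1 s.
At the end, for the whole second after the job is handed in: the trough is down on its stop (joint over 1.42) with the bottle lying in it, cap end away from the notch: axis within about 13 degrees of level, both ends within 20 mm of the rest's middle line, top of the cap 80 to 160 mm beyond the hinge, at rest (value of joint trough above 1.42 rad and angle between bottle's own z axis and vertical between 1.35 and 1.65 rad and x of bottle_top in the frame of rest between 0.08 and 0.16 m and y of bottle in the frame of rest between -0.02 and 0.02 m and y of bottle_top in the frame of rest between -0.02 and 0.02 m and z of bottle in the frame of rest above 0.035 m and linear speed of bottle below 0.02 m/s and angular speed of bottle below 0.2 rad/s); the robot touches nothing.
It fails at once if the bottle turned faster than 4 rad/s (it fell or was slammed down) (angular speed of bottle above 4 rad/s).
It fails at once if the bottle was lifted: underside more than 15 mm up while nearly upright, or more than 75 mm up at all ((height (world z) of bottle above 0.015 m and angle between bottle's own z axis and vertical below 0.2 rad) or height (world z) of bottle above 0.075 m).
It fails at once if a bystander was moved more than 20 mm (distance of any of oiler, reel, swabs, weight, parts_bin, nippers, board from where it was at the start of the episode above 0.02 m).
It also fails if it takes over 58 s, if anything falls off the work surface, if the arm or the gripper's body presses on something with over 40 N, if the wrist force passes 120 N, or if a joint passes its speed limit or range.

## Working session

There is one attempt and no reset: what is moved stays moved. The work goes in short steps, Python scripts to look and compute and a tool call to move; the robot and the scene stay as the last step left them, time stands still between calls to the robot, and variables do not carry over. Pictures are saved under pics/ and viewed, and the job is handed in when it is done.

Besides the shell and the picture viewer there is one more tool, called after ">>>" as name(argument=value, ...) on one line, values as JSON. step_arm: Moves the arm, as the interface text tells. Its arguments: {"type":"object","properties":{"plan":{"type":"array"},"squeeze":{"type":"number"}},"required":["plan"]}

```bash
ls; mkdir -p pics; python3 - <<'E'
from bench import ctrl
import cv2
s=ctrl.get_state(); print({k:(v if not hasattr(v,'__len__') else [round(float(x),3) for x in v]) for k,v in s.items()})
for n in ["scene","top"]:
    im=ctrl.get_image(n); cv2.imwrite(f"pics/{n}0.png",im[:,:,::-1]); print(n,ctrl.calibration(n))
print(ctrl.get_state()['time'])
E
```

```text
pics
{'time': 0.0, 'joint_positions': [-1.155, 0.322, -0.07, 1.452, 0.023, 1.371, -0.057], 'qd': [0.0, -0.001, -0.001, 0.001, -0.001, 0.0, 0.002], 'joint_torque': [0.001, -49.129, -0.403, -31.252, -0.064, 0.044, 0.0], 'position': [0.254, 0.598, 0.235], 'tool_rot': [-0.627, -3.078, 0.003], 'ft_force': [0.688, -0.266, 0.648], 'torque': [-0.047, -0.012, 0.022], 'grip_width': 0.998206836977441}
scene {'fov_y': 54.584993922394936, 'cx': 277.56626927474764, 'cy': 201.94070479487786, 'rvec': array([ 2.39116897, -1.19659766,  0.32479723]), 'tvec': array([-0.31238545,  0.41608255,  1.15991706])}
top {'fov_y': 54.09891432019798, 'cx': 285.7151094245979, 'cy': 209.59067482250637, 'rvec': array([ 2.18172913, -2.13536362,  0.1204229 ]), 'tvec': array([0.0048474 , 0.52944992, 1.21014516])}
0.1
```

View pics/scene0.png

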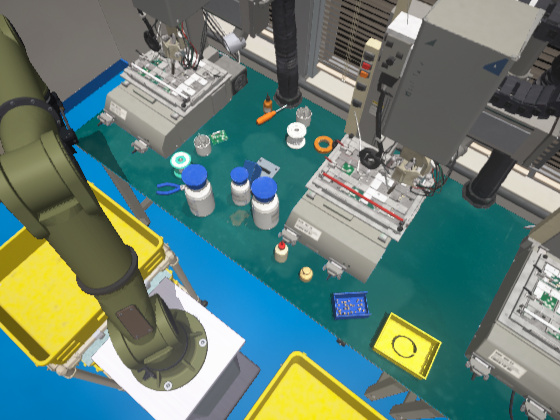

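View pics/top0.png

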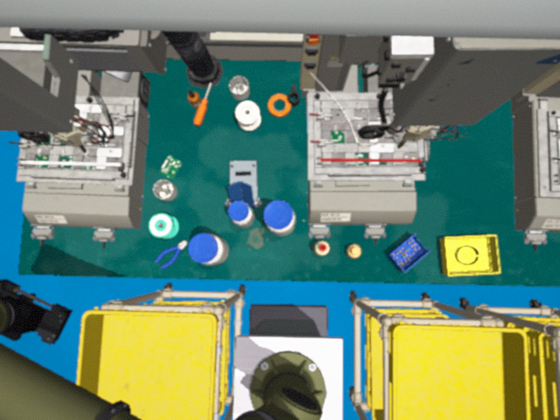

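Three white bottles with blue caps show: top pixels (240,212), (279,217) and (208,248). The one at (240,212) is smaller and stands in front of the blue trough. I'll check it in a close crop.

```bash
cat > h.py <<'E'
import numpy as np, cv2
from bench import ctrl
from scipy.spatial.transform import Rotation as R
def cam(n):
    c=ctrl.calibration(n); f=210/np.tan(np.radians(c['fov_y'])/2)
    K=np.array([[f,0,c['cx']],[0,f,c['cy']],[0,0,1]]); return K,np.array(c['rvec']),np.array(c['tvec'])
def proj(n,P,C=None):
    K,r,t=C or cam(n); return cv2.projectPoints(np.array(P,float).reshape(-1,1,3),r,t,K,None)[0].reshape(-1,2)
def unproj(n,uv,z,C=None):
    K,r,t=C or cam(n); Rm=R.from_rotvec(r).as_matrix(); o=-Rm.T@t
    uv=np.atleast_2d(uv).astype(float); d=(np.linalg.inv(K)@np.c_[uv,np.ones(len(uv))].T).T@Rm
    return o+d*((z-o[2])/d[:,2])[:,None]
def tri(uvs):  # {cam:uv}
    A=[];b=[]
    for n,uv in uvs.items():
        K,r,t=cam(n);Rm=R.from_rotvec(r).as_matrix();o=-Rm.T@t
        d=Rm.T@np.linalg.inv(K)@np.array([*uv,1.]);d/=np.linalg.norm(d);M=np.eye(3)-np.outer(d,d);A.append(M);b.append(M@o)
    return np.linalg.solve(sum(A),sum(b))
E
python3 - <<'E'
import cv2,numpy as np
a=cv2.imread('pics/top0.png')[130:280,140:340]; b=cv2.imread('pics/scene0.png')[130:280,150:350]
cv2.imwrite('pics/c0t.png',cv2.resize(a,None,fx=4,fy=4,interpolation=2)); cv2.imwrite('pics/c0s.png',cv2.resize(b,None,fx=4,fy=4,interpolation=2))
E
python3 - <<'E'
from h import *
for l in ["bottle","rest","trough"]:
  for n in ["top","scene"]:
    for d in ctrl.cut_out(n,l): print(l,n,round(d['score'],2),d['rect'])
E
```

```text
bottle top 0.74 [186.9, 235.7, 39.9, 28.2]
bottle top 0.67 [263.0, 198.5, 31.2, 39.3]
bottle scene 0.95 [180.2, 160.4, 40.5, 54.7]
bottle scene 0.84 [251.3, 174.6, 30.8, 57.1]
bottle scene 0.69 [228.7, 166.7, 20.2, 40.9]
rest top 0.62 [224.9, 159.0, 36.7, 48.6]
trough top 0.79 [224.2, 178.0, 31.5, 30.1]
trough scene 0.48 [242.2, 159.2, 14.2, 21.8]
```

View pics/c0t.png

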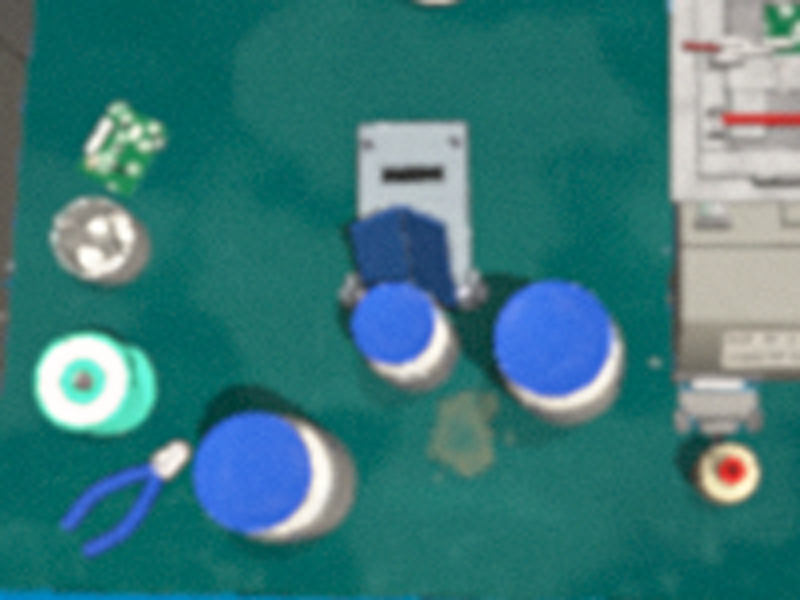

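View pics/c0s.png

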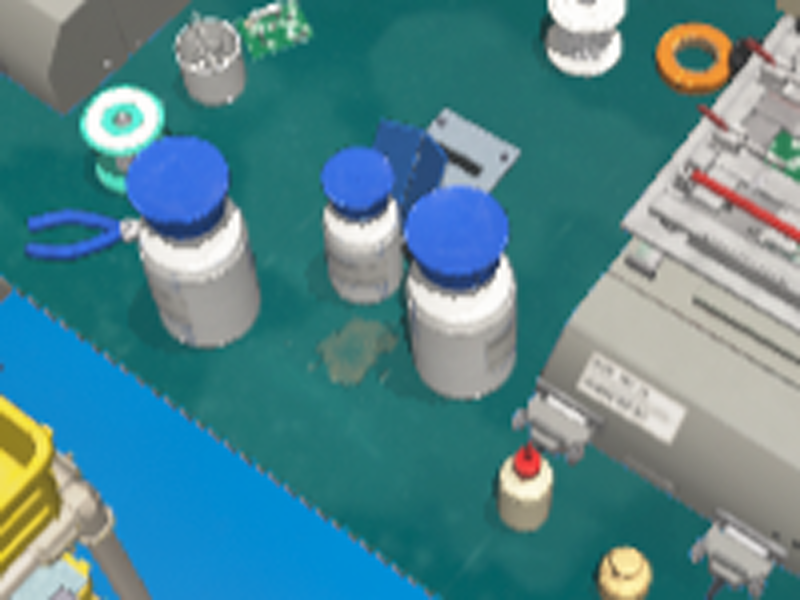

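```bash
python3 - <<'E'
from h import *
f=lambda x,y:(140+x/4,130+y/4); g=lambda x,y:(150+x/4,130+y/4)
print("cap", unproj("top",f(392,322),.148), unproj("scene",g(358,175),.148), tri({"top":f(392,322),"scene":g(358,175)}))
print("big", unproj("top",f(555,338),.148), tri({"top":f(555,338),"scene":g(457,226)}))
print("left",tri({"top":f(253,470),"scene":g(178,180)}))
pl=unproj("top",[f(358,124),f(466,122),f(470,270)],.005); print("plate",pl, np.linalg.norm(pl[0]-pl[1]))
pls=unproj("scene",[g(446,110),g(520,153)],.005); print("plate scene",pls,np.linalg.norm(pls[0]-pls[1]))
d=pl[0]-pl[1]; print("yaw",np.degrees(np.arctan2(-d[0],d[1])))
# trough end : top-view corners left (350,228), ridge (403,206), right(448,226)
print("ridge", tri({"top":f(403,207),"scene":g(411,130)}))
# oiler etc
print("oiler",unproj("top",f(730,470),.13))
E
```

```text
cap [[0.5102292  0.14570891 0.148     ]] [[0.51228073 0.14247917 0.148     ]] [0.5117245  0.14457791 0.14637526]
big [[0.50161457 0.03413876 0.148     ]] [0.49657308 0.03240267 0.20081668]
left [0.40706262 0.22674811 0.19199675]
plate [[0.68146933 0.19543536 0.005     ]
 [0.68481551 0.11105804 0.005     ]
 [0.568063   0.10445847 0.005     ]] 0.0844436445805363
plate scene [[0.68094558 0.19033021 0.005     ]
 [0.68381663 0.10881319 0.005     ]] 0.0815675628496636
yaw 2.2710092927789276
ridge [0.59279298 0.14872958 0.11266911]
oiler [[ 0.41501461 -0.08765875  0.13      ]]
```

```bash
cat >> h.py <<'E'
def Rt(a_deg,tilt=0.):
    a=np.radians(a_deg); M=np.array([[-np.sin(a),np.cos(a),0],[np.cos(a),np.sin(a),0],[0,0,-1.]]).T
    return R.from_matrix(M)
def move(p0,r0,p1,r1):
    r0=r0 if isinstance(r0,R) else R.from_rotvec(r0)
    print("turn",np.round((r0.inv()*r1).as_rotvec(),4),"shift",np.round(r0.inv().apply(np.array(p1)-p0),4))
E
python3 - <<'E'
from h import *
s=ctrl.get_state(); print(s['tool_rot'],R.from_rotvec(s['tool_rot']).as_matrix().round(3))
move([.254,.598,.237],s['tool_rot'],[.60,.15,.32],Rt(2.5))
print(unproj("top",[(145,100),(145,200),(300,100),(307,200)],.2))
im=cv2.imread('pics/scene0.png')[140:210,225:295]; cv2.imwrite('pics/c1.png',cv2.resize(im,None,fx=8,fy=8,interpolation=2))
E
```

```text
[ 6.26875018e-01  3.07840394e+00 -3.09360705e-04] [[-0.92   0.391 -0.   ]
 [ 0.391  0.92  -0.   ]
 [-0.    -0.    -1.   ]]
turn [-1.0000e-04  2.0000e-04  1.1254e+00] shift [-0.4936 -0.277  -0.0829]
[[ 0.79833681  0.40027465  0.2       ]
 [ 0.52682975  0.38351363  0.2       ]
 [ 0.80671685 -0.01685425  0.2       ]
 [ 0.53578184 -0.03991677  0.2       ]]
```

View pics/c1.png

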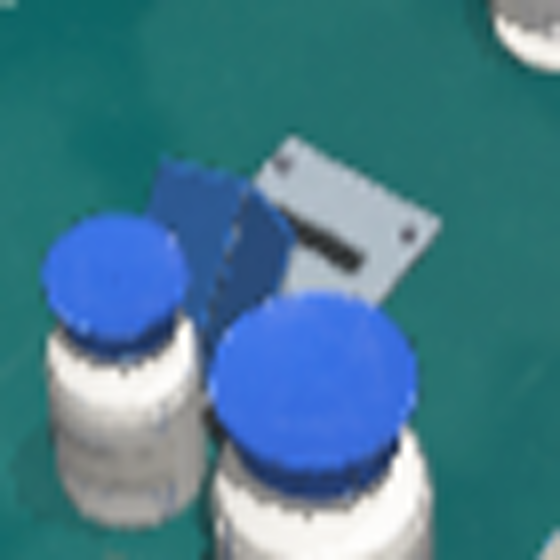

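```bash
python3 - <<'E'
from h import *
f=lambda x,y:(140+x/4,130+y/4)
for t,s in [((350,228),(245.6,159.8)),((403,206),(255.6,163.1)),((448,226),(262.1,169))]: print(tri({"top":f(*t),"scene":s}))
print(unproj("top",[f(350,290),f(474,290)],.014))
E
```

```text
[0.58292257 0.18091487 0.10970035]
[0.59838123 0.14698468 0.10308473]
[0.58391114 0.11128698 0.1169103 ]
[[0.5493185  0.19533673 0.014     ]
 [0.55133141 0.10024166 0.014     ]]
```

>>> step_arm(plan=[[[0, 0, 0], [0, 0, -0.06], 255], [[0, 0, 0.15], [-0.055, -0.031, -0.083], 255], [[0, 0, 0.3], [-0.11, -0.062, -0.083], 255], [[0, 0, 0.45], [-0.165, -0.093, -0.083], 255], [[0, 0, 0.6], [-0.22, -0.124, -0.083], 255], [[0, 0, 0.75], [-0.275, -0.155, -0.083], 255], [[0, 0, 0.9], [-0.33, -0.186, -0.083], 255], [[0, 0, 1.0], [-0.385, -0.217, -0.083], 255], [[0, 0, 1.1254], [-0.44, -0.247, -0.083], 255], [[0, 0, 1.1254], [-0.4936, -0.277, -0.083], 255]], squeeze=20)

```text
time: 1.65
position: [0.5967, 0.1546, 0.32]
tool_rot: [2.173, 2.269, 0.002]
ft_force: [0.0, 0.1, 0.7]
grip_width: 0.017
```

```bash
python3 - <<'E'
from h import *
for n in ["wrist","top"]:
    im=ctrl.get_image(n); cv2.imwrite(f"pics/{n}1.png",im[:,:,::-1])
c=ctrl.calibration("wrist"); print(c); Rm=R.from_rotvec(c['rvec']).as_matrix(); print(-Rm.T@c['tvec'])
E
```

```text
{'fov_y': 61.64179786862306, 'cx': 279.4899405108037, 'cy': 211.1382761047538, 'rvec': array([-2.83546086, -0.04225285, -0.00859299]), 'tvec': array([-0.60347684,  0.06149374,  0.50835574])}
[0.59618123 0.22971188 0.46710999]
```

View pics/wrist1.png

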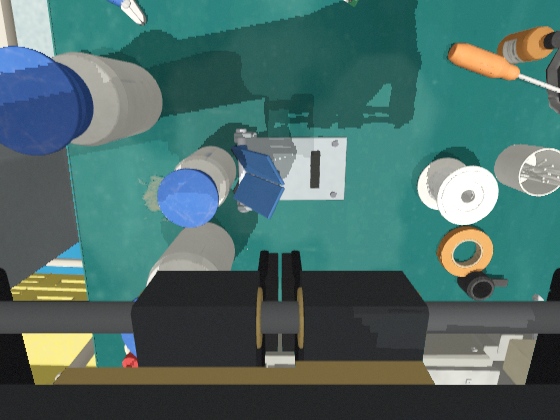

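View pics/top1.png

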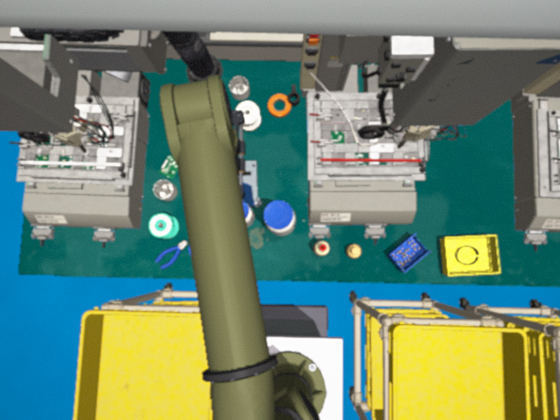

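```bash
python3 - <<'E'
from h import *
C=cam("wrist")
print("plate",unproj("wrist",[(345.5,138),(346,199.5),(262,138)],.005,C).round(4))
print("cap",unproj("wrist",[(188,197)],.148,C).round(4))
pts=[(284,184),(244,144),(274,218)]
print("trough pts(z=.1)",unproj("wrist",pts,.1,C).round(4))
im=cv2.imread('pics/wrist1.png')[110:240,130:360]; cv2.imwrite('pics/c2.png',cv2.resize(im,None,fx=3.4,fy=3.4,interpolation=2))
for n in ["rest","trough","bottle"]:
    for d in ctrl.cut_out("wrist",n): print(n,round(d['score'],2),d['rect'])
print(ctrl.get_state()['time'])
E
```

```text
plate [[0.6835 0.1855 0.005 ]
 [0.6913 0.1032 0.005 ]
 [0.5757 0.1823 0.005 ]]
cap [[0.5134 0.1404 0.148 ]]
trough pts(z=.1) [[0.6041 0.1444 0.1   ]
 [0.5614 0.1854 0.1   ]
 [0.5944 0.1058 0.1   ]]
rest 0.93 [230.4, 130.5, 115.6, 88.6]
trough 0.84 [230.8, 136.6, 55.1, 83.1]
trough 0.47 [155.4, 147.4, 79.0, 81.2]
bottle 0.97 [121.3, 223.2, 114.1, 130.9]
bottle 0.85 [0.0, 46.0, 161.0, 109.9]
bottle 0.61 [158.2, 145.0, 76.5, 84.9]
1.9
```

View pics/c2.png

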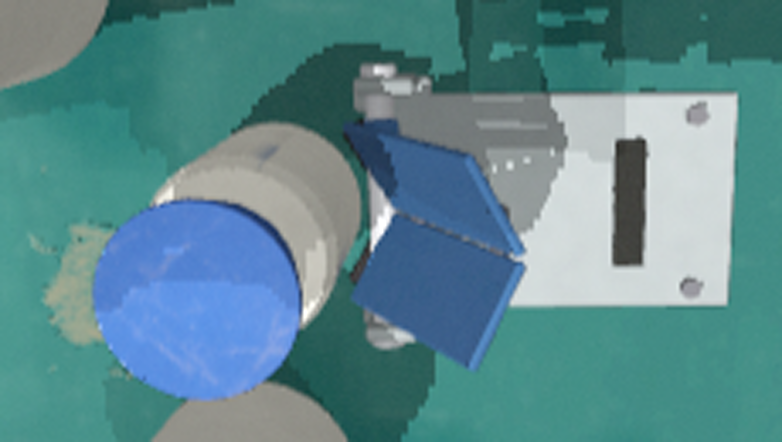

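>>> step_arm(plan=[[[0, 0, 0], [0, 0.03, 0.0], 255], [[0, 0, 0], [0, 0.058, 0.02], 255], [[0, 0, 0], [0, 0.058, 0.06], 255], [[0, 0, 0], [0, 0.058, 0.1], 255], [[0, 0, 0], [0, 0.058, 0.14], 255], [[0, 0, 0], [0, 0.058, 0.175], 255], [[0, 0, 0], [0, 0.058, 0.2], 255], [[0, 0, 0], [0, 0.058, 0.218], 255], [[0, 0, 0], [0, 0.054, 0.218], 255], [[0, 0, 0], [0, 0.048, 0.218], 255]])

```text
time: 3.15
position: [0.644, 0.1588, 0.1028]
tool_rot: [2.171, 2.27, 0.003]
ft_force: [0.3, -0.4, 0.8]
grip_width: 0.008
```

>>> step_arm(plan=[[[0, 0, 0], [0, -0.006, 0], 255], [[0, 0, 0], [0, -0.012, 0], 255], [[0, 0, 0], [0, -0.018, 0], 255], [[0, 0, 0], [0, -0.024, 0], 255], [[0, 0, 0], [0, -0.03, 0], 255], [[0, 0, 0], [0, -0.035, 0], 255], [[0, 0, 0], [0, -0.04, 0], 255], [[0, 0, 0], [0, -0.045, 0], 255], [[0, 0, 0], [0, -0.05, 0], 255], [[0, 0, 0], [0, -0.054, 0], 255]])

```text
time: 4.4
position: [0.5932, 0.156, 0.1042]
tool_rot: [2.17, 2.265, 0.011]
ft_force: [5.5, 0.5, 3.1]
grip_width: 0.001
```

```bash
python3 - <<'E'
from h import *
im=ctrl.get_image("wrist"); cv2.imwrite("pics/w2.png",im[:,:,::-1])
im=ctrl.get_image("scene"); cv2.imwrite("pics/s2.png",cv2.resize(im[100:260,130:370,::-1],None,fx=3.3,fy=3.3))
s=ctrl.get_state(); print(s['position'],s['ft_force'],R.from_rotvec(s['tool_rot']).as_matrix().round(3))
E
```

```text
[0.59245586 0.15597126 0.10388703] [5.01028446 0.28469114 4.59305317] [[-0.043  0.999  0.007]
 [ 0.999  0.043  0.001]
 [ 0.001  0.007 -1.   ]]
```

View pics/w2.png

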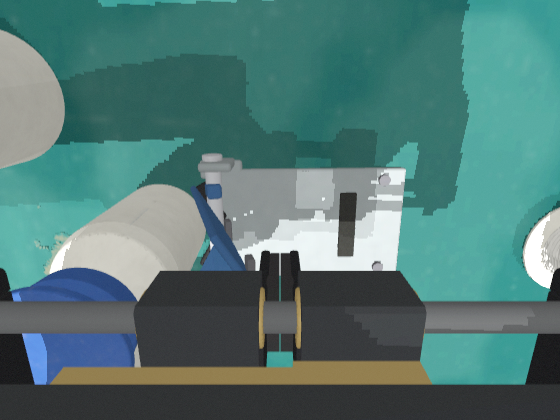

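View pics/s2.png

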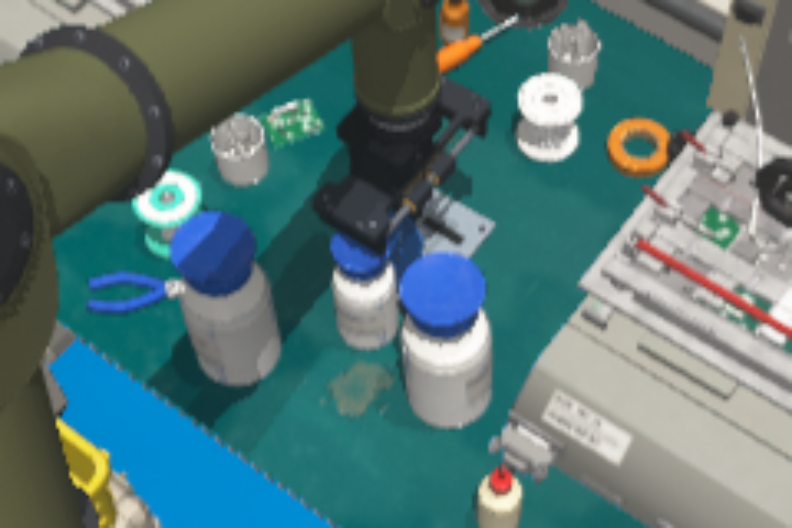

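```bash
python3 - <<'E'
from h import *
C=cam("wrist"); Rm=R.from_rotvec(C[1]).as_matrix(); print(-Rm.T@C[2])
print(unproj("wrist",[(405,168),(399,272),(220,170)],.005,C).round(4))
s=ctrl.get_state()['position']
for z in (.09,): print(proj("wrist",[[s[0],s[1],z],[s[0],s[1]+.01,z],[s[0],s[1]-.004,z]],C))
E
```

```text
[0.5876287  0.23818377 0.25203136]
[[0.68   0.1978 0.005 ]
 [0.6874 0.1165 0.005 ]
 [0.549  0.1909 0.005 ]]
[[280.08418591 271.93960835]
 [280.95177025 253.87762404]
 [279.74507951 278.99936531]]
```

>>> step_arm(plan=[[[0, 0, 0], [0, -0.004, 0], 255], [[0, 0, 0], [0, -0.008, 0], 255], [[0, 0, 0], [0, -0.011, 0], 255], [[0, 0, 0], [0, -0.014, 0], 255], [[0, 0, 0], [0, -0.016, 0], 255], [[0, 0, 0], [0, -0.018, 0], 255], [[0, 0, 0], [0, -0.019, 0], 255], [[0, 0, 0], [0, -0.02, 0], 255], [[0, 0, 0], [0, -0.02, 0], 255], [[0, 0, 0], [0, -0.02, 0], 255]])

```text
time: 5.75
position: [0.5698, 0.155, 0.1016]
tool_rot: [2.172, 2.269, 0.0]
ft_force: [3.1, -0.2, 5.3]
grip_width: 0.003
```

>>> step_arm(plan=[[[0, 0, 0], [0, -0.001, 0], 255], [[0, 0, 0], [0, -0.002, 0], 255], [[0, 0, 0], [0, -0.003, 0], 255], [[0, 0, 0], [0, -0.004, 0], 255], [[0, 0, 0], [0, -0.005, 0], 255], [[0, 0, 0], [0, -0.006, 0], 255], [[0, 0, 0], [0, -0.006, 0], 255], [[0, 0, 0], [0, -0.006, 0], 255], [[0, 0, 0], [0, -0.006, 0], 255], [[0, 0, 0], [0, -0.006, 0], 255]])

```text
time: 7.0
position: [0.5639, 0.1546, 0.1017]
tool_rot: [2.172, 2.269, 0.001]
ft_force: [4.9, 0.3, 5.5]
grip_width: 0.007
```

```bash
python3 - <<'E'
from h import *
im=ctrl.get_image("wrist"); cv2.imwrite("pics/w3.png",im[:,:,::-1])
im=ctrl.get_image("scene"); cv2.imwrite("pics/s3.png",cv2.resize(im[140:240,190:310,::-1],None,fx=6,fy=6))
E
```

```text
(no output)
```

View pics/w3.png

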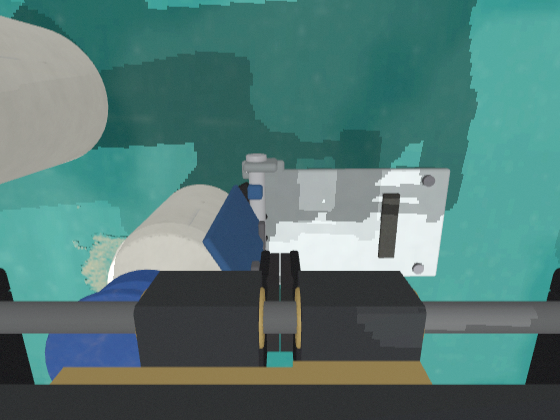

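View pics/s3.png

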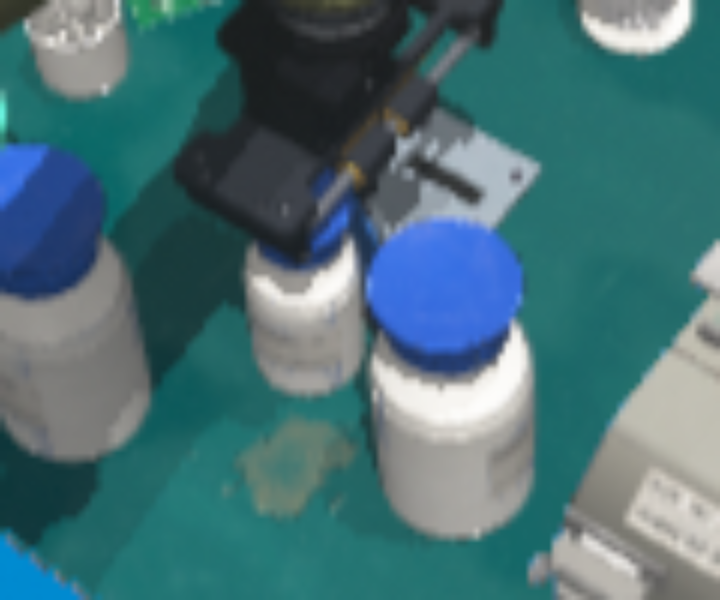

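>>> step_arm(plan=[[[0, 0, 0], [0, -0.001, 0], 255], [[0, 0, 0], [0, -0.002, 0], 255], [[0, 0, 0], [0, -0.003, 0], 255], [[0, 0, 0], [0, -0.004, 0], 255], [[0, 0, 0], [0, -0.004, 0], 255], [[0, 0, 0], [0, -0.004, 0], 255], [[0, 0, 0], [0, -0.004, 0], 255], [[0, 0, 0], [0, -0.004, 0], 255], [[0, 0, 0], [0, -0.004, 0], 255], [[0, 0, 0], [0, -0.004, 0], 255]])

```text
time: 8.35
position: [0.5634, 0.1546, 0.1021]
tool_rot: [2.169, 2.265, 0.01]
ft_force: [13.8, 1.6, -1.4]
grip_width: 0.007
```

>>> step_arm(plan=[[[0, 0, 0], [0, 0.012, 0], 255], [[0, 0, 0], [0, 0.028, 0], 255], [[0, 0, 0], [0, 0.036, -0.01], 255], [[0, 0, 0], [0, 0.036, -0.05], 255], [[0, 0, 0], [0, 0.036, -0.1], 255], [[0, 0, 0], [0, 0.0, -0.15], 255], [[0, 0, 0], [0, -0.02, -0.17], 255], [[0, 0, 0], [0, -0.03, -0.18], 255], [[0, 0, 0], [0, -0.03, -0.18], 255], [[0, 0, 0], [0, -0.03, -0.18], 255]])

```text
time: 9.6
position: [0.5295, 0.1529, 0.2801]
tool_rot: [-2.172, -2.269, 0.004]
ft_force: [-0.4, 0.1, 0.1]
grip_width: 0.007
```

```bash
python3 - <<'E'
from h import *
s=ctrl.get_state(); im=ctrl.get_image("wrist"); cv2.imwrite("pics/w4.png",im[:,:,::-1])
C=cam("wrist"); import pickle; pickle.dump(C,open('c4.pkl','wb')); print(s['position'],s['ft_force'],s['time'])
E
```

```text
[0.52953171 0.15294822 0.28006799] [-0.41553043  0.08814848  0.08227609] 9.6
```

View pics/w4.png

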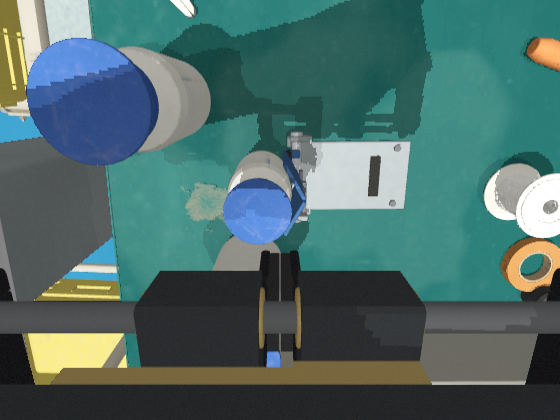

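```bash
python3 - <<'E'
from h import *
im=cv2.imread('pics/w4.png')[120:260,200:420]; cv2.imwrite('pics/c4.png',cv2.resize(im,None,fx=3.6,fy=3.6,interpolation=2))
E
```

```text
(no output)
```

View pics/c4.png

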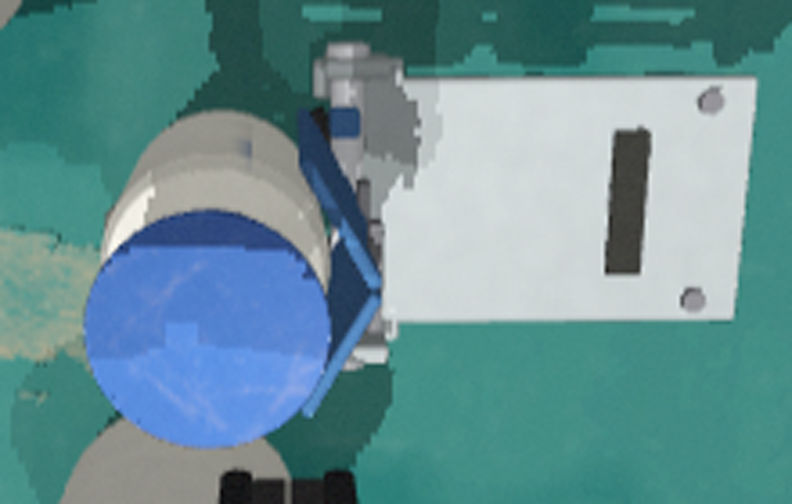

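```bash
python3 - <<'E'
from h import *; import pickle
C=pickle.load(open('c4.pkl','rb')); f=lambda x,y:(200+x/3.6,120+y/3.6)
print("cap",unproj("wrist",[f(207,330),f(85,328),f(330,328)],.148,C).round(4))
print("ridge",unproj("wrist",[f(378,290)],.116,C).round(4))
p=unproj("wrist",[f(757,78),f(736,320),f(405,78),f(400,322)],.005,C).round(4);print(p)
d=p[0]-p[1];print("yaw",np.degrees(np.arctan2(-d[0],d[1])), [np.degrees(np.arctan2(*(p[a]-p[b])[[1,0]])) for a,b in ((0,2),(1,3))])
print("hinge pins z.014",unproj("wrist",[f(350,70),f(372,345)],.014,C).round(4))
s=ctrl.get_state();print("tool tip proj",proj("wrist",[[*s['position'][:2],s['position'][2]-.014]],C))
E
```

```text
cap [[0.5107 0.1472 0.148 ]
 [0.4825 0.1465 0.148 ]
 [0.5391 0.149  0.148 ]]
ridge [[0.5523 0.1497 0.116 ]]
[[0.6815 0.1969 0.005 ]
 [0.6869 0.1138 0.005 ]
 [0.5658 0.1919 0.005 ]
 [0.57   0.108  0.005 ]]
yaw 3.717964103303126 [np.float64(2.474509583513145), np.float64(2.840404117217089)]
hinge pins z.014 [[0.5471 0.1946 0.014 ]
 [0.5601 0.102  0.014 ]]
tool tip proj [[280.31061053 271.78815019]]
```

>>> step_arm(plan=[[[0, 0, 0], [-0.002, -0.03, 0], 255], [[0, 0, -0.009], [-0.0045, -0.06, 0], 255], [[0, 0, -0.009], [-0.0045, -0.0795, 0.02], 255], [[0, 0, -0.009], [-0.0045, -0.0795, 0.05], 255], [[0, 0, -0.009], [-0.0045, -0.0795, 0.08], 255], [[0, 0, -0.009], [-0.0045, -0.0795, 0.11], 255], [[0, 0, -0.009], [-0.0045, -0.0795, 0.128], 255], [[0, 0, -0.009], [-0.0045, -0.0795, 0.128], 255], [[0, 0, -0.009], [-0.0045, -0.0795, 0.128], 255], [[0, 0, -0.009], [-0.0045, -0.0795, 0.128], 255]])

```text
time: 10.9
position: [0.4512, 0.1454, 0.1544]
tool_rot: [2.162, 2.279, 0.002]
ft_force: [0.8, -0.4, 0.7]
grip_width: 0.004
```

```bash
python3 - <<'E'
from h import *
s=ctrl.get_state(); im=ctrl.get_image("wrist"); cv2.imwrite("pics/w5.png",im[:,:,::-1])
im=ctrl.get_image("scene"); cv2.imwrite("pics/s5.png",cv2.resize(im[120:260,150:330,::-1],None,fx=4,fy=4))
print(s['position'],s['ft_force'],s['time'],R.from_rotvec(s['tool_rot']).as_matrix().round(3), s['joint_positions'])
E
```

```text
[0.45122583 0.1454214  0.15442658] [ 0.81266889 -0.38859604  0.66773026] 10.9 [[-0.052  0.999  0.001]
 [ 0.999  0.052  0.001]
 [ 0.001  0.001 -1.   ]] [-7.14445578e-01 -3.31266987e-03  3.48089428e-01  1.99166676e+00
  1.10789639e-03  1.15152275e+00 -3.14295600e-01]
```

View pics/w5.png

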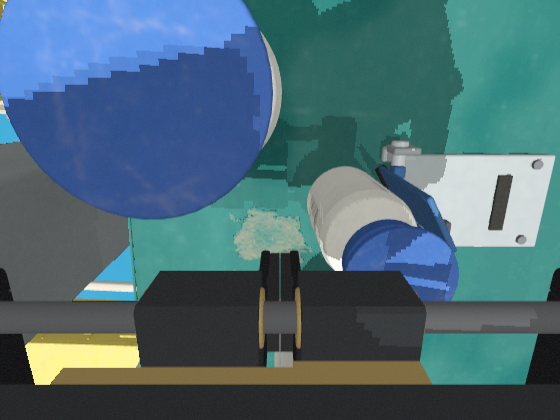

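View pics/s5.png

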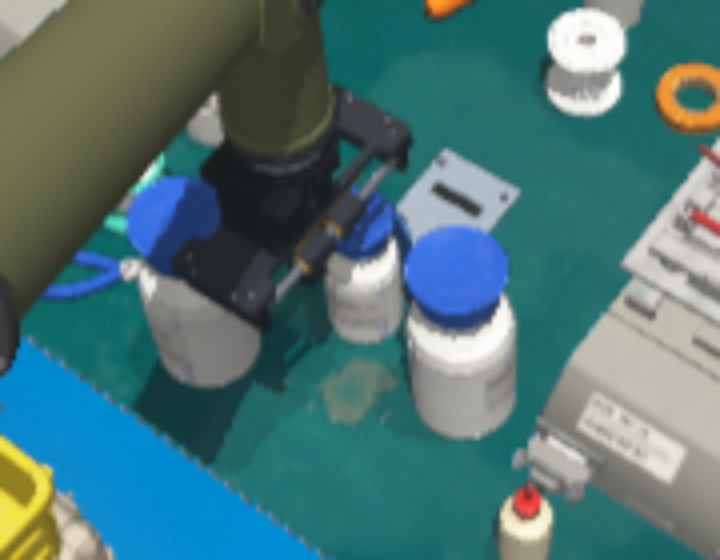

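```bash
python3 - <<'E'
from h import *
for th in np.r_[0:1.6:.05]:
    h=.1264-.0064*min(th/.4,1); U=-.0636*np.cos(th)+h*np.sin(th); Z=h*np.cos(th)+.0636*np.sin(th)
    print(round(th,2),"y %.4f z %.4f  | TCP x %.4f z %.4f"%(.021+U+.0636,-(Z-.1264),.4722+U+.0636,.1544+Z-.1264))
E
```

```text
0.0 y 0.0210 z -0.0000  | TCP x 0.4722 z 0.1544
0.05 y 0.0274 z -0.0022  | TCP x 0.4786 z 0.1566
0.1 y 0.0338 z -0.0041  | TCP x 0.4850 z 0.1585
0.15 y 0.0402 z -0.0057  | TCP x 0.4914 z 0.1601
0.2 y 0.0467 z -0.0070  | TCP x 0.4979 z 0.1614
0.25 y 0.0533 z -0.0079  | TCP x 0.5045 z 0.1623
0.3 y 0.0598 z -0.0086  | TCP x 0.5110 z 0.1630
0.35 y 0.0663 z -0.0089  | TCP x 0.5175 z 0.1633
0.4 y 0.0728 z -0.0089  | TCP x 0.5240 z 0.1633
0.45 y 0.0795 z -0.0093  | TCP x 0.5307 z 0.1637
0.5 y 0.0863 z -0.0094  | TCP x 0.5375 z 0.1638
0.55 y 0.0931 z -0.0091  | TCP x 0.5443 z 0.1635
0.6 y 0.0999 z -0.0086  | TCP x 0.5511 z 0.1630
0.65 y 0.1066 z -0.0076  | TCP x 0.5578 z 0.1620
0.7 y 0.1133 z -0.0064  | TCP x 0.5645 z 0.1608
0.75 y 0.1199 z -0.0048  | TCP x 0.5711 z 0.1592
0.8 y 0.1264 z -0.0028  | TCP x 0.5776 z 0.1572
0.85 y 0.1328 z -0.0006  | TCP x 0.5840 z 0.1550
0.9 y 0.1391 z 0.0020  | TCP x 0.5903 z 0.1524
0.95 y 0.1452 z 0.0049  | TCP x 0.5964 z 0.1495
1.0 y 0.1512 z 0.0080  | TCP x 0.6024 z 0.1464
1.05 y 0.1570 z 0.0115  | TCP x 0.6082 z 0.1429
1.1 y 0.1627 z 0.0153  | TCP x 0.6139 z 0.1391
1.15 y 0.1682 z 0.0193  | TCP x 0.6194 z 0.1351
1.2 y 0.1734 z 0.0236  | TCP x 0.6246 z 0.1308
1.25 y 0.1784 z 0.0282  | TCP x 0.6296 z 0.1262
1.3 y 0.1832 z 0.0330  | TCP x 0.6344 z 0.1214
1.35 y 0.1878 z 0.0381  | TCP x 0.6390 z 0.1163
1.4 y 0.1920 z 0.0433  | TCP x 0.6432 z 0.1111
1.45 y 0.1961 z 0.0488  | TCP x 0.6473 z 0.1056
1.5 y 0.1998 z 0.0545  | TCP x 0.6510 z 0.0999
1.55 y 0.2033 z 0.0603  | TCP x 0.6545 z 0.0941
```

>>> step_arm(plan=[[[0, 0, 0], [0, 0.007, 0], 255], [[0, 0, 0], [0, 0.012, 0], 255], [[0, 0, 0], [0, 0.015, 0], 255], [[0, 0, 0], [0, 0.018, 0], 255], [[0, 0, 0], [0, 0.021, 0], 255], [[0, 0, 0], [0, 0.024, -0.001], 255], [[0, 0, 0], [0, 0.027, -0.002], 255], [[0, 0, 0], [0, 0.029, -0.0025], 255], [[0, 0, 0], [0, 0.031, -0.003], 255], [[0, 0, 0], [0, 0.033, -0.004], 255]])

```text
time: 12.25
position: [0.4831, 0.1472, 0.1575]
tool_rot: [-2.161, -2.279, 0.001]
ft_force: [-1.8, 0.0, 0.1]
grip_width: 0.004
```

```bash
python3 - <<'E'
from h import *
s=ctrl.get_state(); im=ctrl.get_image("wrist"); cv2.imwrite("pics/w6.png",im[:,:,::-1])
print(s['position'],s['ft_force'],s['time'])
E
```

```text
[0.48311384 0.14719375 0.15749109] [-1.77042562  0.0451042   0.12229076] 12.25
```

View pics/w6.png

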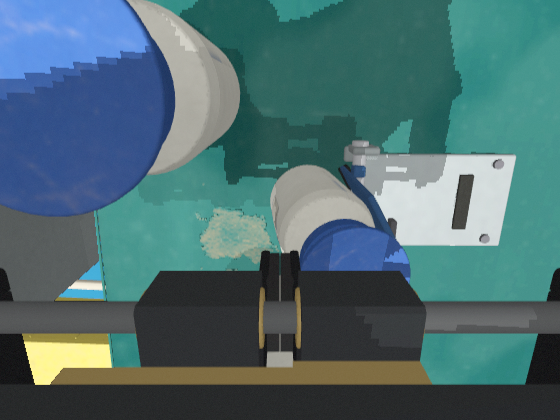

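>>> step_arm(plan=[[[0, 0, 0], [0, 0.004, -0.001], 255], [[0, 0, 0], [0, 0.008, -0.002], 255], [[0, 0, 0], [0, 0.012, -0.0027], 255], [[0, 0, 0], [0, 0.016, -0.0033], 255], [[0, 0, 0], [0, 0.02, -0.0039], 255], [[0, 0, 0], [0, 0.024, -0.0043], 255], [[0, 0, 0], [0, 0.028, -0.0047], 255], [[0, 0, 0], [0, 0.032, -0.0049], 255], [[0, 0, 0], [0, 0.036, -0.0049], 255], [[0, 0, 0], [0, 0.04, -0.005], 255]])

```text
time: 13.55
position: [0.5239, 0.1492, 0.1627]
tool_rot: [2.162, 2.279, 0.001]
ft_force: [-3.3, -0.1, 4.6]
grip_width: 0.006
```

```bash
python3 - <<'E'
from h import *
s=ctrl.get_state(); im=ctrl.get_image("wrist"); cv2.imwrite("pics/w7.png",im[:,:,::-1])
im=ctrl.get_image("scene"); cv2.imwrite("pics/s7.png",cv2.resize(im[120:260,150:330,::-1],None,fx=4,fy=4))
print(s['position'],s['ft_force'],s['time'])
E
```

```text
[0.52389018 0.14917244 0.16268596] [-3.27579814 -0.13145399  4.62117306] 13.55
```

View pics/w7.png

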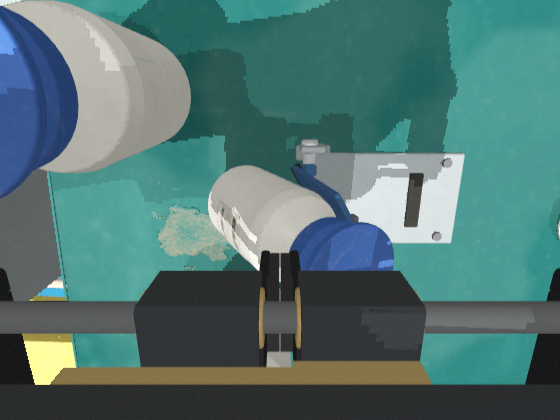

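View pics/s7.png

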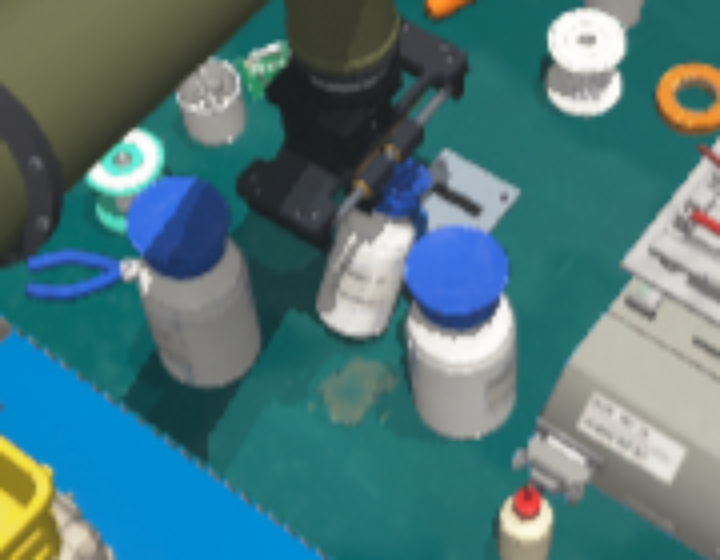

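>>> step_arm(plan=[[[0, 0, 0], [0, 0.004, -0.0002], 255], [[0, 0, 0], [0, 0.008, -0.0003], 255], [[0, 0, 0], [0, 0.012, -0.0004], 255], [[0, 0, 0], [0, 0.016, -0.0003], 255], [[0, 0, 0], [0, 0.02, -0.0001], 255], [[0, 0, 0], [0, 0.024, 0.0002], 255], [[0, 0, 0], [0, 0.028, 0.0006], 255], [[0, 0, 0], [0, 0.032, 0.0012], 255], [[0, 0, 0], [0, 0.036, 0.0018], 255], [[0, 0, 0], [0, 0.04, 0.0026], 255]])

```text
time: 14.9
position: [0.5638, 0.1512, 0.16]
tool_rot: [2.162, 2.279, 0.001]
ft_force: [-2.2, 0.6, 3.4]
grip_width: 0.005
```

```bash
python3 - <<'E'
from h import *
s=ctrl.get_state(); im=ctrl.get_image("wrist"); cv2.imwrite("pics/w8.png",im[:,:,::-1])
im=ctrl.get_image("scene"); cv2.imwrite("pics/s8.png",cv2.resize(im[120:260,150:330,::-1],None,fx=4,fy=4))
print(s['position'],s['ft_force'],s['time'])
E
```

```text
[0.56384352 0.15119379 0.16002634] [-2.18487634  0.6279485   3.41158721] 14.9
```

View pics/w8.png

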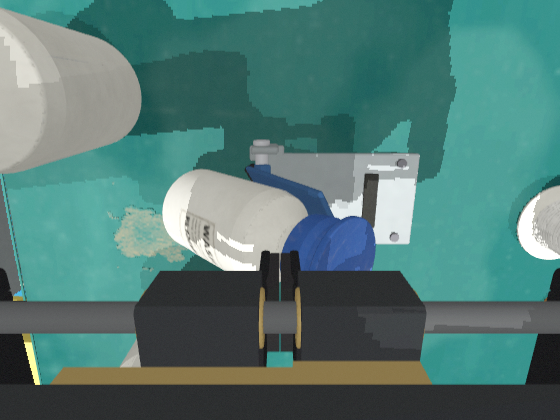

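View pics/s8.png

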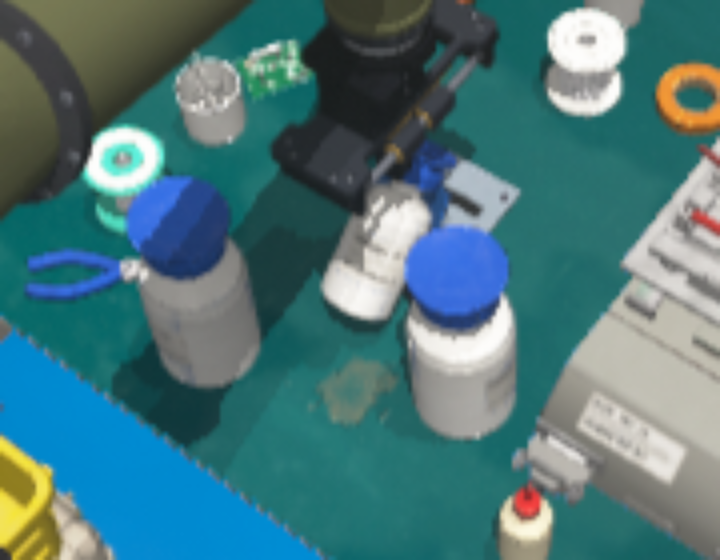

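>>> step_arm(plan=[[[0, 0, 0], [0, 0.004, 0.0009], 255], [[0, 0, 0], [0, 0.008, 0.0019], 255], [[0, 0, 0], [0, 0.012, 0.0032], 255], [[0, 0, 0], [0, 0.016, 0.0045], 255], [[0, 0, 0], [0, 0.02, 0.006], 255], [[0, 0, 0], [0, 0.024, 0.0076], 255], [[0, 0, 0], [0, 0.028, 0.0094], 255], [[0, 0, 0], [0, 0.032, 0.0113], 255], [[0, 0, 0], [0, 0.035, 0.0129], 255], [[0, 0, 0], [0, 0.038, 0.0145], 255]])

```text
time: 16.25
position: [0.6017, 0.1531, 0.1454]
tool_rot: [2.162, 2.279, 0.0]
ft_force: [-0.5, 0.2, 3.6]
grip_width: 0.009
```

```bash
python3 - <<'E'
from h import *
s=ctrl.get_state(); im=ctrl.get_image("wrist"); cv2.imwrite("pics/w9.png",im[:,:,::-1])
im=ctrl.get_image("scene"); cv2.imwrite("pics/s9.png",cv2.resize(im[120:260,150:330,::-1],None,fx=4,fy=4))
print(s['position'],s['ft_force'],s['time'])
E
```

```text
[0.60166854 0.15307889 0.14542182] [-0.53543135  0.22368518  3.60967573] 16.25
```

View pics/w9.png

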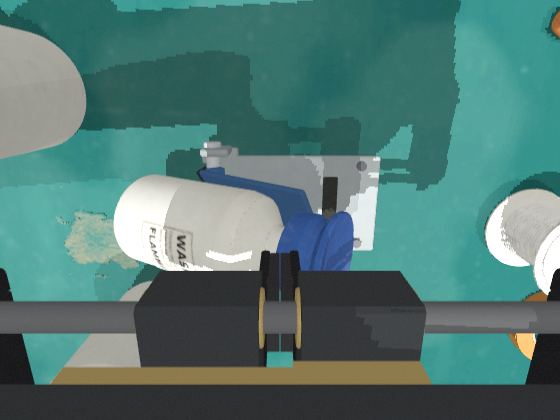

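View pics/s9.png

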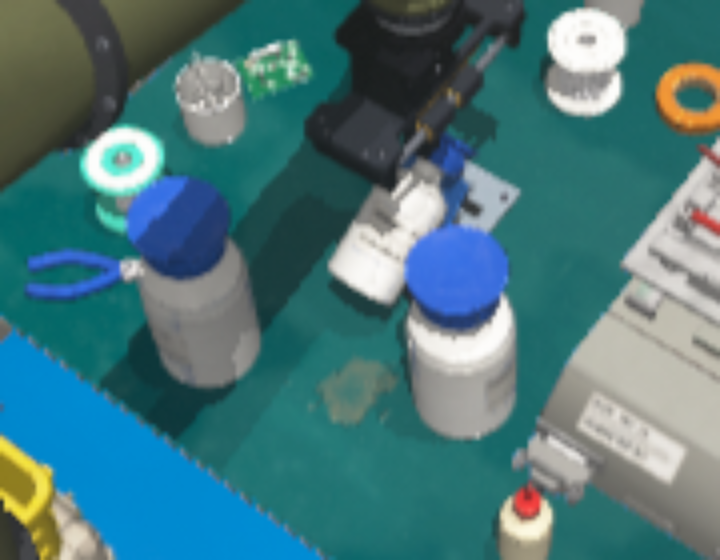

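>>> step_arm(plan=[[[0, 0, 0], [0, 0.003, 0.0018], 255], [[0, 0, 0], [0, 0.006, 0.0036], 255], [[0, 0, 0], [0, 0.009, 0.0056], 255], [[0, 0, 0], [0, 0.012, 0.0077], 255], [[0, 0, 0], [0, 0.015, 0.0098], 255], [[0, 0, 0], [0, 0.018, 0.0121], 255], [[0, 0, 0], [0, 0.021, 0.0146], 255], [[0, 0, 0], [0, 0.0235, 0.0168], 255], [[0, 0, 0], [0, 0.026, 0.0191], 255], [[0, 0, 0], [0, 0.0285, 0.0214], 255]])

```text
time: 17.6
position: [0.63, 0.1547, 0.1239]
tool_rot: [2.162, 2.279, 0.0]
ft_force: [0.3, 0.3, 3.1]
grip_width: 0.007
```

```bash
python3 - <<'E'
from h import *
s=ctrl.get_state(); im=ctrl.get_image("wrist"); cv2.imwrite("pics/w10.png",im[:,:,::-1])
print(s['position'],s['ft_force'],s['time'])
E
```

```text
[0.63000121 0.15470543 0.12392286] [0.30124162 0.29940771 3.09199606] 17.6
```

View pics/w10.png

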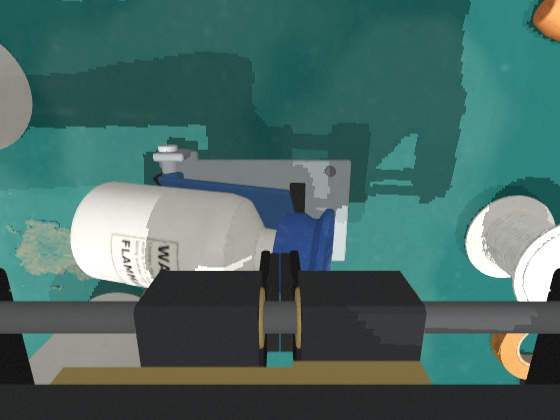

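>>> step_arm(plan=[[[0, 0, 0], [0, 0.0018, 0.0018], 255], [[0, 0, 0], [0, 0.0035, 0.0036], 255], [[0, 0, 0], [0, 0.005, 0.0053], 255], [[0, 0, 0], [0, 0.0065, 0.007], 255], [[0, 0, 0], [0, 0.0081, 0.0087], 255], [[0, 0, 0], [0, 0.0095, 0.0104], 255], [[0, 0, 0], [0, 0.011, 0.0122], 255], [[0, 0, 0], [0, 0.0123, 0.0139], 255], [[0, 0, 0], [0, 0.0135, 0.0155], 255], [[0, 0, 0], [0, 0.0145, 0.017], 255]])

```text
time: 18.9
position: [0.6444, 0.1554, 0.107]
tool_rot: [2.162, 2.279, 0.0]
ft_force: [2.3, 0.9, 3.2]
grip_width: 0.004
```

>>> step_arm(plan=[[[0, 0, 0], [0, 0.0005, 0.001], 255], [[0, 0, 0], [0, 0.001, 0.002], 255], [[0, 0, 0], [0, 0.001, 0.003], 255], [[0, 0, 0], [0, 0.0015, 0.004], 255], [[0, 0, 0], [0, 0.002, 0.005], 255], [[0, 0, 0], [0, 0.002, 0.006], 255], [[0, 0, 0], [0, 0.002, 0.0068], 255], [[0, 0, 0], [0, 0.002, 0.0075], 255], [[0, 0, 0], [0, 0.002, 0.0075], 255], [[0, 0, 0], [0, 0.002, 0.0075], 255]])

```text
time: 20.15
position: [0.6462, 0.1555, 0.0995]
tool_rot: [-2.162, -2.279, 0.0]
ft_force: [1.1, 0.3, 1.7]
grip_width: 0.008
```

```bash
python3 - <<'E'
from h import *
s=ctrl.get_state(); im=ctrl.get_image("wrist"); cv2.imwrite("pics/w11.png",im[:,:,::-1])
print(s['position'],s['ft_force'],s['time'])
E
```

```text
[0.64620298 0.15550318 0.09954439] [1.05415604 0.34201112 1.67712979] 20.15
```

View pics/w11.png

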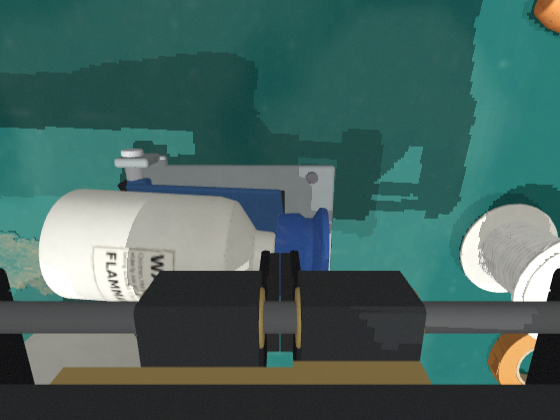

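>>> step_arm(plan=[[[0, 0, 0], [0, 0, 0.001], 255], [[0, 0, 0], [0, 0, 0.002], 255], [[0, 0, 0], [0, 0, 0.003], 255], [[0, 0, 0], [0, 0, 0.004], 255], [[0, 0, 0], [0, 0, 0.0045], 255], [[0, 0, 0], [0, 0, 0.005], 255], [[0, 0, 0], [0, 0, 0.005], 255], [[0, 0, 0], [0, 0, 0.005], 255], [[0, 0, 0], [0, 0, 0.005], 255], [[0, 0, 0], [0, 0, 0.005], 255]])

```text
time: 21.45
position: [0.6462, 0.1555, 0.0945]
tool_rot: [-2.162, -2.279, 0.0]
ft_force: [1.2, -0.3, 2.9]
grip_width: 0.008
```

```bash
python3 - <<'E'
from h import *
s=ctrl.get_state(); im=ctrl.get_image("wrist"); cv2.imwrite("pics/w12.png",im[:,:,::-1])
im=ctrl.get_image("scene"); cv2.imwrite("pics/s12.png",cv2.resize(im[130:230,200:330,::-1],None,fx=6,fy=6,interpolation=2))
print(s['position'],s['ft_force'],s['time'])
E
```

```text
[0.64620514 0.15552323 0.09453178] [ 1.19999236 -0.29697877  2.89277076] 21.45
```

View pics/s12.png

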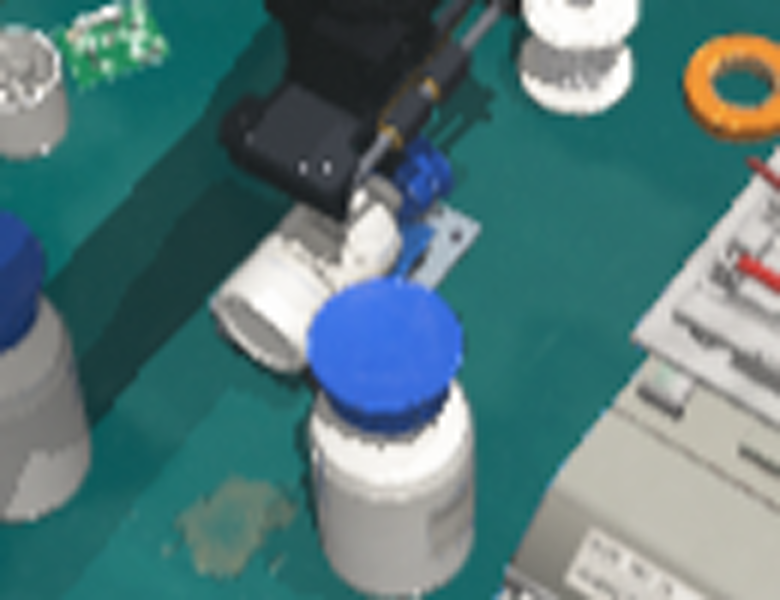

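View pics/w12.png

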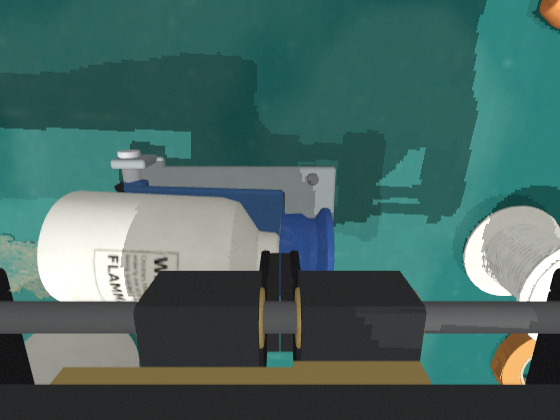

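>>> step_arm(plan=[[[0, 0, 0], [0, 0, 0.001], 255], [[0, 0, 0], [0, 0, 0.002], 255], [[0, 0, 0], [0, 0, 0.003], 255], [[0, 0, 0], [0, 0, 0.0035], 255], [[0, 0, 0], [0, 0, 0.004], 255], [[0, 0, 0], [0, 0, 0.0045], 255], [[0, 0, 0], [0, 0, 0.005], 255], [[0, 0, 0], [0, 0, 0.005], 255], [[0, 0, 0], [0, 0, 0.005], 255], [[0, 0, 0], [0, 0, 0.005], 255]])

```text
time: 22.8
position: [0.6469, 0.1554, 0.0901]
tool_rot: [2.162, 2.278, 0.002]
ft_force: [3.0, -0.3, 5.0]
grip_width: 0.001
```

>>> step_arm(plan=[[[0, 0, 0], [0, 0, 0.0005], 255], [[0, 0, 0], [0, 0, 0.001], 255], [[0, 0, 0], [0, 0, 0.0015], 255], [[0, 0, 0], [0, 0, 0.002], 255], [[0, 0, 0], [0, 0, 0.0025], 255], [[0, 0, 0], [0, 0, 0.003], 255], [[0, 0, 0], [0, 0, 0.003], 255], [[0, 0, 0], [0, 0, 0.003], 255], [[0, 0, 0], [0, 0, 0.003], 255], [[0, 0, 0], [0, 0, 0.003], 255]])

```text
time: 24.05
position: [0.6476, 0.1551, 0.0875]
tool_rot: [2.161, 2.277, 0.003]
ft_force: [4.6, -0.4, 6.3]
grip_width: 0.006
```

```bash
python3 - <<'E'
from h import *
s=ctrl.get_state(); im=ctrl.get_image("wrist"); cv2.imwrite("pics/w13.png",im[:,:,::-1])
print(s['position'],s['ft_force'],s['time'])
E
```

```text
[0.64758403 0.15505949 0.08753568] [ 4.59447654 -0.37732376  6.2836982 ] 24.05
```

View pics/w13.png

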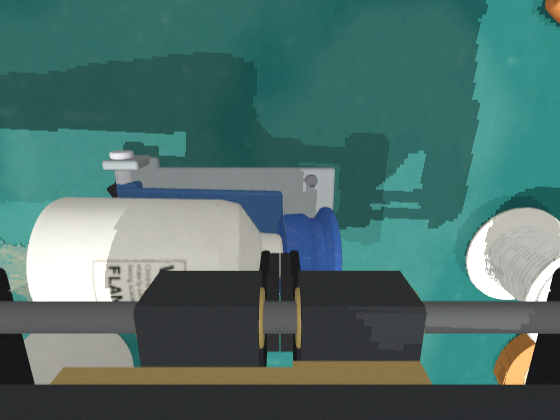

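>>> step_arm(plan=[[[0, 0, 0], [0, 0, -0.004], 255], [[0, 0, 0], [0, 0, -0.012], 255], [[0, 0, 0], [0, 0, -0.03], 255], [[0, 0, 0], [0, 0, -0.07], 255], [[0, 0, 0], [0, 0, -0.11], 255], [[0, 0, 0], [0, 0, -0.15], 255], [[0, 0, 0], [0, 0, -0.18], 255], [[0, 0, 0], [0, 0, -0.18], 255], [[0, 0, 0], [0, 0, -0.18], 255], [[0, 0, 0], [0, 0, -0.18], 255]])

```text
time: 25.35
position: [0.6454, 0.1555, 0.265]
tool_rot: [-2.161, -2.278, 0.004]
ft_force: [0.9, 0.6, -0.1]
grip_width: 0.004
```

```bash
python3 - <<'E'
from h import *; import pickle
s=ctrl.get_state(); im=ctrl.get_image("wrist"); cv2.imwrite("pics/w14.png",im[:,:,::-1])
pickle.dump(cam("wrist"),open('c14.pkl','wb'))
cv2.imwrite('pics/c14.png',cv2.resize(im[110:270,130:400,::-1],None,fx=2.9,fy=2.9,interpolation=2))
im=ctrl.get_image("scene"); cv2.imwrite("pics/s14.png",cv2.resize(im[130:230,200:330,::-1],None,fx=6,fy=6,interpolation=2))
print(s['position'],s['ft_force'],s['time'])
E
```

```text
[0.64542425 0.155527   0.26504604] [ 0.88164062  0.61872368 -0.13931902] 25.35
```

View pics/c14.png

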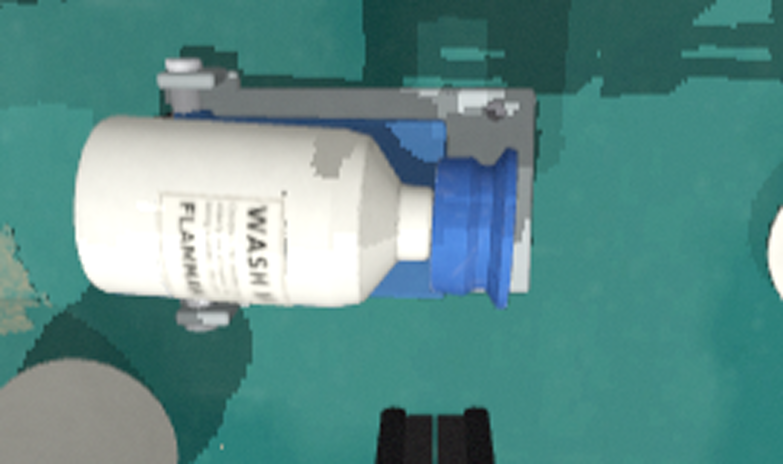

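View pics/s14.png

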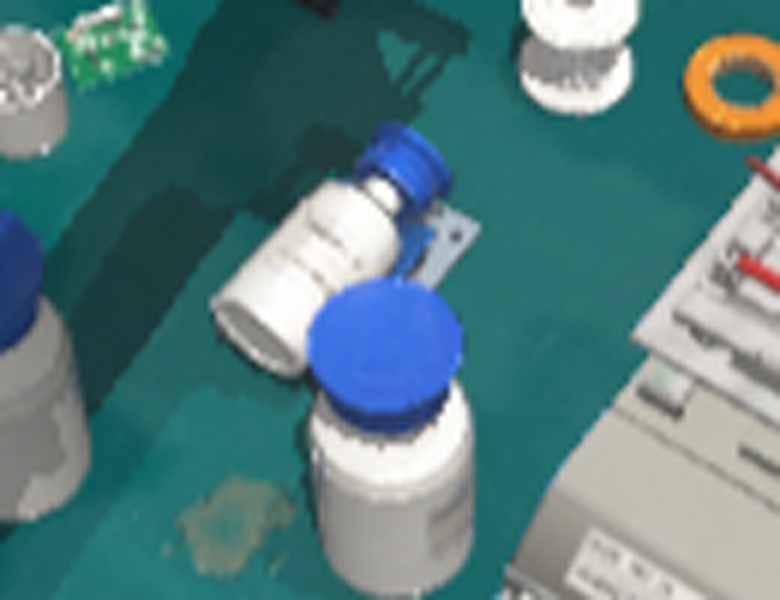

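```bash
python3 - <<'E'
from h import *
im=ctrl.get_image("scene"); cv2.imwrite("pics/s15.png",cv2.resize(im[140:205,225:290,::-1],None,fx=9,fy=9,interpolation=2))
im=ctrl.get_image("top"); cv2.imwrite("pics/t15.png",cv2.resize(im[130:280,180:330,::-1],None,fx=4,fy=4,interpolation=2))
K,r,t=cam("scene"); print(-R.from_rotvec(r).as_matrix().T@t)
E
```

```text
[ 0.01746653 -0.35964582  1.21920742]
```

View pics/s15.png

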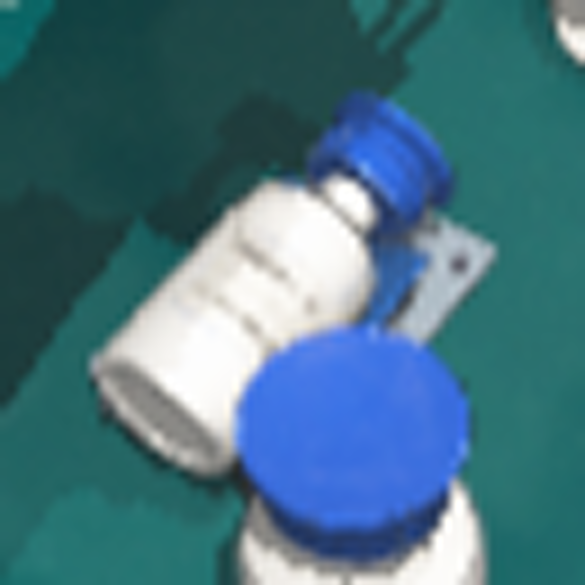

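View pics/t15.png

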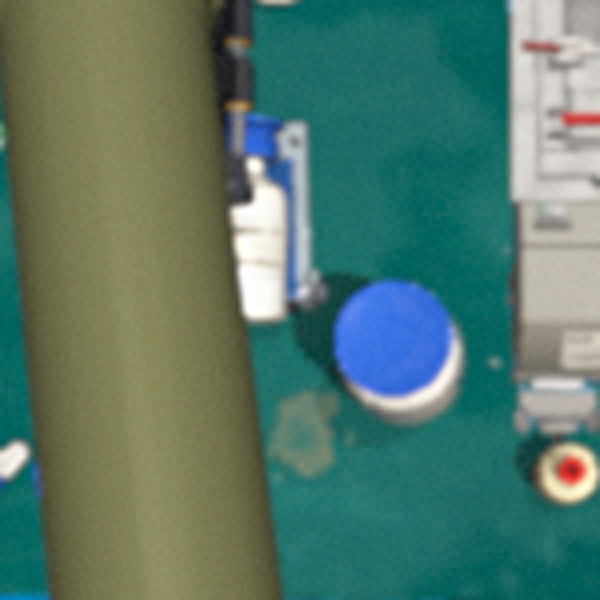

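```bash
python3 - <<'E'
from h import *; import pickle
C=pickle.load(open('c14.pkl','rb'))
def tri2(L):
    A=[];b=[]
    for (K,r,t),uv in L:
        Rm=R.from_rotvec(r).as_matrix();o=-Rm.T@t
        d=Rm.T@np.linalg.inv(K)@np.array([*uv,1.]);d/=np.linalg.norm(d);M=np.eye(3)-np.outer(d,d);A.append(M);b.append(M@o)
    return np.linalg.solve(sum(A),sum(b))
S=cam("scene")
w=lambda x,y:(130+x/2.9,110+y/2.9); s=lambda x,y:(225+x/9,140+y/9)
P=tri2([(C,w(509,228)),(S,s(408,147))]); print("top",P, proj("",P,C),proj("",P,S))
B=tri2([(C,w(92,205)),(S,s(163,418))]); print("base",B,proj("",B,C),proj("",B,S)); d=P-B; print(np.linalg.norm(d), "tilt",np.arccos(d[2]/np.linalg.norm(d)),"yaw",np.degrees(np.arctan2(d[1],d[0])))
# rest fit
H=np.array([.5463,.1493]);a=np.radians(3);X=np.array([np.cos(a),np.sin(a)]);Y=np.array([-X[1],X[0]])
for q in (P,B): print("rest xy",(q[:2]-H)@X,(q[:2]-H)@Y)
# model in rest: predict for theta with nominal seated; reproj error
for th in (1.2,1.25,1.3,1.35,1.4,1.45,1.48):
    f=lambda u,v:np.r_[H+X*(u*np.cos(th)+v*np.sin(th)),.014+v*np.cos(th)-u*np.sin(th)]
    T=f(-.036,.134);Bb=f(-.036,-.014); print(th,[ (proj("",T,c)[0]-o).round(1) for c,o in ((C,w(509,228)),(S,s(408,147)))],(proj("",Bb,S)[0]-s(163,418)).round(1))
E
```

```text
top [0.67514943 0.14972552 0.05083463] [[308.1834063  190.85931458]] [[269.3503567  156.70904617]]
base [0.52304306 0.14951802 0.05015892] [[164.28834262 183.45808639]] [[241.96713375 186.48855106]]
0.1521080140646153 tilt 1.566354014672397 yaw 0.07816003998536486
rest xy 0.12869511597271416 -0.006318523625905592
rest xy -0.023213658714062533 0.0014348971107653416
1.2 [array([-11.7,   7.4]), array([-5.4, -4.9])] [-1.2  2. ]
1.25 [array([-7.7,  5.8]), array([-4.7, -4.7])] [-0.9  1.5]
1.3 [array([-4.1,  4.3]), array([-4.1, -4.4])] [-0.7  1. ]
1.35 [array([-1. ,  2.8]), array([-3.5, -4. ])] [-0.4  0.5]
1.4 [array([1.6, 1.3]), array([-3. , -3.5])] [-0.2  0. ]
1.45 [array([ 3.9, -0.2]), array([-2.5, -3. ])] [ 0.1 -0.5]
1.48 [array([ 5.1, -1.1]), array([-2.3, -2.6])] [ 0.3 -0.8]
```

>>> step_arm(plan=[[[0, 0, 0], [-0.002, 0.019, 0.02], 255], [[0, 0, 0], [-0.002, 0.019, 0.06], 255], [[0, 0, 0], [-0.002, 0.019, 0.1], 255], [[0, 0, 0], [-0.002, 0.019, 0.13], 255], [[0, 0, 0], [-0.002, 0.019, 0.15], 255], [[0, 0, 0], [-0.002, 0.019, 0.16], 255], [[0, 0, 0], [-0.002, 0.019, 0.164], 255], [[0, 0, 0], [-0.002, 0.019, 0.167], 255], [[0, 0, 0], [-0.002, 0.019, 0.17], 255], [[0, 0, 0], [-0.002, 0.019, 0.172], 255]])

```text
time: 26.8
position: [0.6664, 0.1547, 0.0956]
tool_rot: [2.161, 2.278, 0.004]
ft_force: [1.5, -1.0, 2.3]
grip_width: 0.007
```

>>> step_arm(plan=[[[0, 0, 0], [0, 0, 0.001], 255], [[0, 0, 0], [0, 0, 0.002], 255], [[0, 0, 0], [0, 0, 0.003], 255], [[0, 0, 0], [0, 0, 0.0035], 255], [[0, 0, 0], [0, 0, 0.004], 255], [[0, 0, 0], [0, 0, 0.004], 255], [[0, 0, 0], [0, 0, 0.004], 255], [[0, 0, 0], [0, 0, 0.004], 255], [[0, 0, 0], [0, 0, 0.004], 255], [[0, 0, 0], [0, 0, 0.004], 255]])

```text
time: 28.05
position: [0.6659, 0.1545, 0.091]
tool_rot: [2.162, 2.278, 0.002]
ft_force: [3.4, -1.0, 5.1]
grip_width: 0.004
```

```bash
python3 - <<'E'
from h import *
s=ctrl.get_state(); im=ctrl.get_image("wrist"); cv2.imwrite("pics/w16.png",im[:,:,::-1])
print(s['position'],s['ft_force'],s['time'])
E
```

```text
[0.66589571 0.15446374 0.09104742] [ 3.44378386 -0.97537222  5.1041882 ] 28.05
```

View pics/w16.png

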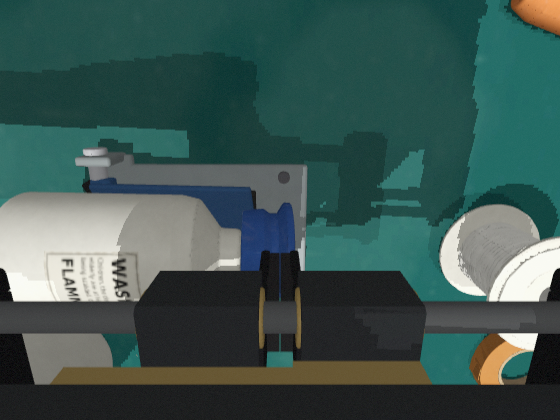

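>>> step_arm(plan=[[[0, 0, 0], [0, 0.001, 0.001], 255], [[0, 0, 0], [0, 0.002, 0.002], 255], [[0, 0, 0], [0, 0.002, 0.003], 255], [[0, 0, 0], [0, 0.0025, 0.004], 255], [[0, 0, 0], [0, 0.003, 0.005], 255], [[0, 0, 0], [0, 0.003, 0.0055], 255], [[0, 0, 0], [0, 0.003, 0.006], 255], [[0, 0, 0], [0, 0.003, 0.006], 255], [[0, 0, 0], [0, 0.003, 0.006], 255], [[0, 0, 0], [0, 0.003, 0.006], 255]])

```text
time: 29.35
position: [0.6705, 0.1565, 0.0877]
tool_rot: [2.16, 2.279, 0.01]
ft_force: [4.1, 1.0, 13.3]
grip_width: 0.006
```

>>> step_arm(plan=[[[0, 0, 0], [0, -0.001, -0.002], 255], [[0, 0, 0], [0, -0.001, -0.004], 255], [[0, 0, 0], [0, -0.001, -0.006], 255], [[0, 0, 0], [0, -0.001, -0.009], 255], [[0, 0, 0], [0, -0.001, -0.013], 255], [[0, 0, 0], [0, -0.001, -0.02], 255], [[0, 0, 0], [0, 0, -0.06], 255], [[0, 0, 0], [0, 0, -0.11], 255], [[0, 0, 0], [0, 0, -0.16], 255], [[0, 0, 0], [0, 0, -0.18], 255]])

```text
time: 30.6
position: [0.6695, 0.1546, 0.2686]
tool_rot: [2.161, 2.277, 0.007]
ft_force: [0.2, -0.7, -0.2]
grip_width: 0.008
```

>>> step_arm(plan=[[[0, 0, 0], [0.0, 0.03, -0.02], 255], [[0, 0, 0], [0, 0.06, -0.04], 255], [[0, 0, 0], [0, 0.09, -0.05], 255], [[0, 0, 0], [0, 0.1, -0.05], 255], [[0, 0, 0], [0, 0.1, -0.05], 255], [[0, 0, 0], [0, 0.1, -0.05], 255], [[0, 0, 0], [0, 0.1, -0.05], 255], [[0, 0, 0], [0, 0.1, -0.05], 255], [[0, 0, 0], [0, 0.1, -0.05], 255], [[0, 0, 0], [0, 0.1, -0.05], 255]])

```text
time: 31.85
position: [0.7681, 0.16, 0.3147]
tool_rot: [2.162, 2.279, 0.0]
ft_force: [0.0, -1.3, -0.9]
grip_width: 0.005
```

```bash
python3 - <<'E'
from h import *; import pickle
s=ctrl.get_state(); im=ctrl.get_image("wrist"); cv2.imwrite("pics/w17.png",im[:,:,::-1])
pickle.dump(cam("wrist"),open('c17.pkl','wb'))
cv2.imwrite('pics/c17.png',cv2.resize(im[110:270,50:320,::-1],None,fx=2.9,fy=2.9,interpolation=2))
im=ctrl.get_image("scene"); cv2.imwrite("pics/s17.png",cv2.resize(im[140:205,225:290,::-1],None,fx=9,fy=9,interpolation=2))
print(s['position'],s['ft_force'],s['time'])
E
```

```text
[0.76811199 0.1599885  0.3147474 ] [ 0.01924063 -1.33067753 -0.87159866] 31.85
```

View pics/c17.png

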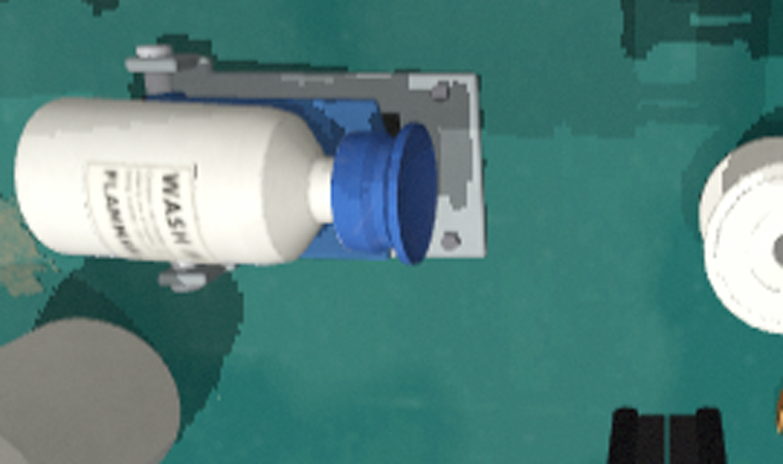

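View pics/s17.png

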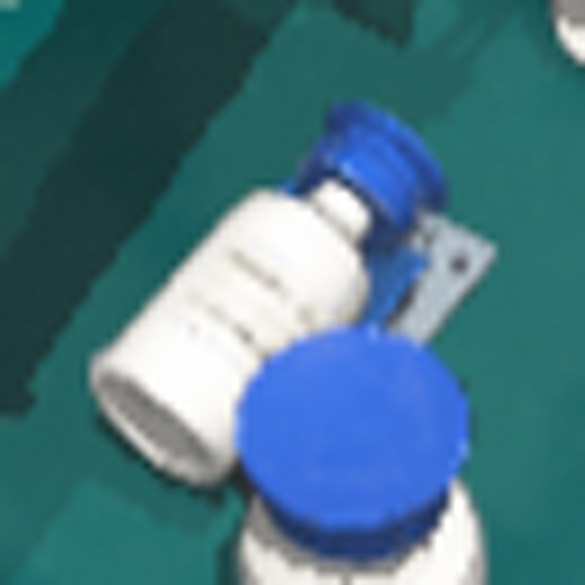

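```bash
python3 - <<'E'
from h import *; import pickle
C=pickle.load(open('c17.pkl','rb')); S=cam("scene")
from scipy.optimize import least_squares
w=lambda x,y:np.array((50+x/2.9,110+y/2.9)); s=lambda x,y:np.array((225+x/9,140+y/9))
H=np.array([.5463,.1493]);a=np.radians(3);X=np.array([np.cos(a),np.sin(a)]);Y=np.array([-X[1],X[0]])
t=np.linspace(0,2*np.pi,200)
def circ(c,d,r):
    e=np.cross(d,[0,0,1.]);e/=np.linalg.norm(e);g=np.cross(d,e);return c+r*(np.outer(np.cos(t),e)+np.outer(np.sin(t),g))
def res(p):
    B=p[:3];th,ps=p[3:5];d=np.array([np.sin(th)*np.cos(ps),np.sin(th)*np.sin(ps),np.cos(th)])
    T=B+.148*d; rt=proj("",circ(T,d,.028),C); rs=proj("",circ(T,d,.028),S); bs=proj("",circ(B,d,.032),S); bw=proj("",circ(B,d,.032),C)
    ww=w; o=[]
    # wrist rim bbox: left 392? use outer disc: left 397,right 437,top 123,bottom 265
    o+=[rt[:,0].max()-w(437,0)[0],rt[:,1].min()-w(0,123)[1],rt[:,1].max()-w(0,265)[1]]
    # scene rim: max col 448, min row 102
    o+=[rs[:,0].max()-s(448,0)[0]]
    o+=[bs[:,0].min()-s(90,0)[0],bs[:,1].max()-s(0,488)[1]]
    o+=[bw[:,0].min()-w(17,0)[0],bw[:,1].min()-w(0,99)[1],bw[:,1].max()-w(0,252)[1]]
    return o
r=least_squares(res,[.52,.149,.05,1.48,.05]); p=r.x; print(p.round(4),"yaw",np.degrees(p[4]),np.round(r.fun,1))
d=np.array([np.sin(p[3])*np.cos(p[4]),np.sin(p[3])*np.sin(p[4]),np.cos(p[3])])
for q in (p[:3],p[:3]+.148*d): print("rest",((q[:2]-H)@X).round(4),((q[:2]-H)@Y).round(4),q[2].round(4))
for th in (1.35,1.42,1.48,1.54): 
    z=least_squares(lambda q:res([*q[:3],th,q[3]]),[.52,.149,.05,.05]);print(th,z.cost.round(2),z.x.round(4))
E
```

```text
[0.521  0.1498 0.0398 1.4109 0.032 ] yaw 1.8354524246154755 [ 0.5  0.2  0.1 -1.3 -1.   0.2  0.  -0.   0.3]
rest -0.0253 0.0018 0.0398
rest 0.1208 -0.0011 0.0634
1.35 2.02 [0.5222 0.1496 0.0384 0.0436]
1.42 1.59 [0.5208 0.1498 0.0401 0.0303]
1.48 1.89 [0.5201 0.1502 0.0421 0.0188]
1.54 2.39 [0.5198 0.1506 0.0447 0.0073]
```

>>> step_arm(plan=[[[0, 0, 0], [0.02, -0.03, 0], 255], [[0, -0.07, 0], [0.04, -0.06, 0], 255], [[0, -0.14, 0], [0.06, -0.09, 0], 255], [[0, -0.21, 0], [0.08, -0.12, 0.015], 255], [[0, -0.28, 0], [0.1, -0.15, 0.03], 255], [[0, -0.35, 0], [0.104, -0.163, 0.05], 255], [[0, -0.436, 0], [0.104, -0.163, 0.07], 255], [[0, -0.436, 0], [0.104, -0.163, 0.085], 255], [[0, -0.436, 0], [0.104, -0.163, 0.085], 255], [[0, -0.436, 0], [0.104, -0.163, 0.085], 255]])

```text
time: 33.2
position: [0.6011, 0.2538, 0.2311]
tool_rot: [1.926, 2.024, -0.423]
ft_force: [-0.7, 0.8, 0.6]
grip_width: 0.004
```

```bash
python3 - <<'E'
from h import *; import pickle
s=ctrl.get_state(); im=ctrl.get_image("wrist"); cv2.imwrite("pics/w18.png",im[:,:,::-1])
pickle.dump(cam("wrist"),open('c18.pkl','wb'))
print(s['position'],s['ft_force'],s['time'])
E
```

```text
[0.60107769 0.25375745 0.23110912] [-0.65903198  0.84731708  0.58766802] 33.2
```

View pics/w18.png

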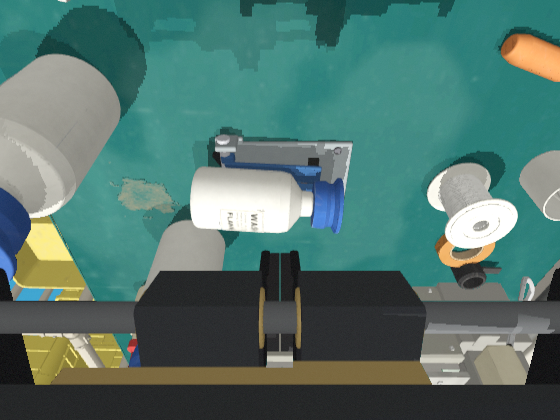

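```bash
python3 - <<'E'
import cv2
im=cv2.imread('pics/w18.png'); cv2.imwrite('pics/c18.png',cv2.resize(im[125:245,180:360],None,fx=4.4,fy=4.4,interpolation=2))
E
```

```text
(no output)
```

View pics/c18.png

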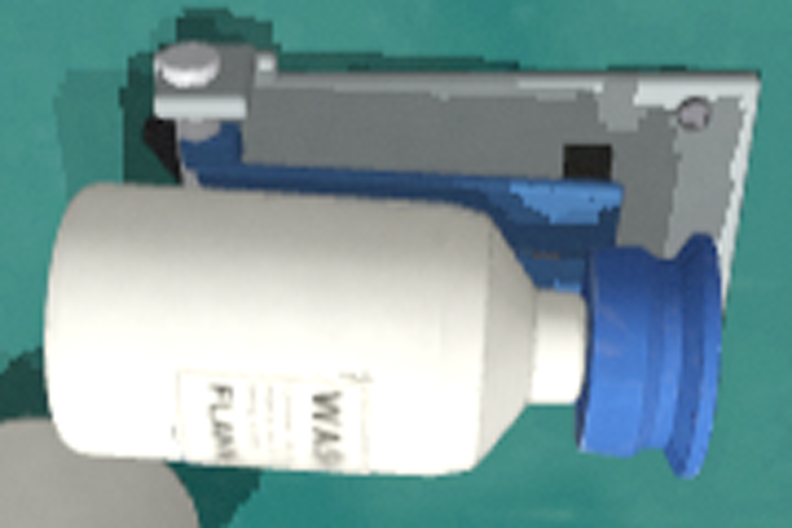

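```bash
python3 - <<'E'
from h import *; import pickle
from scipy.optimize import least_squares
C=pickle.load(open('c18.pkl','rb')); w=lambda x,y:np.array((180+x/4.4,125+y/4.4)); g=lambda uv:((uv-np.array([180,125]))*4.4).round(0)
# calibrate on plate corners/hinge: far left-top corner (758,78), near-left (275,72)
print("plate",unproj("",[w(760,75),w(275,68)],.005,C).round(4))
H0=np.array([.5463,.1493])
for yaw in (2.5,3,3.5):
  a=np.radians(yaw);X=np.array([np.cos(a),np.sin(a)]);Y=np.array([-X[1],X[0]])
  for th in (1.3,1.36,1.42,1.48):
    f=lambda d,n,y:np.r_[H0+X*(d*np.sin(th)+n*np.cos(th))+Y*y,.014+d*np.cos(th)-n*np.sin(th)]
    q=proj("",[f(.102,-.016,.033),f(.02,-.016,.033)],C); pl=proj("",[np.r_[H0+X*x+Y*.042,.005] for x in (.135,.022)],C)
    sl=lambda q:np.degrees(np.arctan2(*(q[0]-q[1])[::-1]))
    b=proj("",[f(x,-.035,.0) for x in (.124,.0)],C)
    print(yaw,th,g(q).tolist(),"wing-plate slope",round(sl(q)-sl(pl),2),"axis-plate",round(sl(b)-sl(pl),2),g(b).tolist())
E
```

```text
plate [[0.6816 0.1992 0.005 ]
 [0.5649 0.1954 0.005 ]]
2.5 1.3 [[593.0, 240.0], [244.0, 182.0]] wing-plate slope 9.29 axis-plate 10.49 [[663.0, 424.0], [148.0, 326.0]]
2.5 1.36 [[602.0, 225.0], [250.0, 179.0]] wing-plate slope 7.12 axis-plate 8.04 [[676.0, 404.0], [157.0, 328.0]]
2.5 1.42 [[609.0, 209.0], [255.0, 177.0]] wing-plate slope 5.02 axis-plate 5.67 [[687.0, 383.0], [165.0, 329.0]]
2.5 1.48 [[614.0, 194.0], [261.0, 174.0]] wing-plate slope 2.99 axis-plate 3.36 [[696.0, 363.0], [174.0, 330.0]]
3 1.3 [[592.0, 237.0], [243.0, 181.0]] wing-plate slope 9.31 axis-plate 10.55 [[663.0, 421.0], [148.0, 327.0]]
3 1.36 [[601.0, 222.0], [249.0, 179.0]] wing-plate slope 7.14 axis-plate 8.1 [[677.0, 400.0], [157.0, 328.0]]
3 1.42 [[608.0, 206.0], [254.0, 176.0]] wing-plate slope 5.04 axis-plate 5.72 [[688.0, 380.0], [165.0, 329.0]]
3 1.48 [[613.0, 191.0], [259.0, 174.0]] wing-plate slope 3.0 axis-plate 3.41 [[697.0, 359.0], [174.0, 330.0]]
3.5 1.3 [[591.0, 234.0], [242.0, 181.0]] wing-plate slope 9.34 axis-plate 10.62 [[663.0, 418.0], [148.0, 327.0]]
3.5 1.36 [[600.0, 219.0], [247.0, 178.0]] wing-plate slope 7.17 axis-plate 8.16 [[677.0, 397.0], [157.0, 328.0]]
3.5 1.42 [[607.0, 203.0], [253.0, 176.0]] wing-plate slope 5.07 axis-plate 5.78 [[688.0, 376.0], [165.0, 329.0]]
3.5 1.48 [[612.0, 188.0], [258.0, 173.0]] wing-plate slope 3.02 axis-plate 3.47 [[697.0, 356.0], [174.0, 330.0]]
```

```bash
python3 - <<'E'
from h import *
s=ctrl.get_state(); print(s['time'],s['ft_force']); print(ctrl.close_job())
E
```

```text
33.25 [-0.16856056  0.06389904 -0.03560833]
the job is handed in; nothing more can be done
None
```

The bottle is lying in the trough with the trough down on its stop, and I handed the job in at 33.25 s with the gripper clear of everything; no verdict came back.

**What I did:**
- I pulled the trough upright with closed fingertips until it met its stop. The wrist force rose to about 14 N while the finger barely moved.
- I pushed the bottle's cap over along the arc about the hinge at about 0.25 rad/s, with 2 to 6 N.
- I then pressed the cap down until the force rose to about 13 N, taken as the stop, and backed off.

**Last checks:**
- **Trough:** in a tilted wrist view its far end and edge slope match the prediction for about 1.48 rad; 1.42 rad would look clearly different.
- **Bottle:** its outline runs parallel to the trough. The cap top is about 0.12 m beyond the hinge and both ends are within a few millimetres of the middle line.
- **Bystanders:** I saw none moved in the pictures but did not measure them.

**Checks that disagreed:**
- Before the last press, triangulating the two ends gave a tilt of 1.57 rad with the base at 50 mm. Afterwards, a loose outline fit gave about 1.41 rad with the base at 40 mm.
- The fingertip met the cap about 8 mm lower than expected for a bottle lying flush. I relied on the final side view, which shows it flush.

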